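Take two rods out of the glaze mill by turning its drum

ROBOT

A 7-joint arm with a two-finger parallel gripper is mounted at the origin on the work surface. World frame = base frame: x ahead of the robot, y to its left, z up, the work surface at z = 0. Lengths are in mm, angles in degrees, forces in N, time in s.
With the tool pointing down it reaches from about 425 to 925 mm from the base axis. Payload 6.8 kg.
Tool frame: the origin (TCP) lies at the very end of the fingers, on their centre line; the grasp point (between the pads) lies 19 mm behind it; z points along the fingers, y is the line along which they close (so a half turn about z gives the same grasp; the last joint's range is limited). The gripper opens to 85 mm and grips with 20 to 120 N. Pads are 22 mm wide; open, the fingers measure 114 mm over their backs; the gripper's body (76 mm by 85 mm) begins 54 mm behind the grasp point. The pads swing forward as they close: fully open they stand 13 mm farther back than shut.
Start: joints at [56.946, 27.33, 1.283, 89.118, -0.659, 63.558, -4.761], TCP at [304.987, -602.188, 231.308] pointing down, gripper open.
Joint ranges: [-169.35, 169.35], [-19.33, 120.38], [-80.79, 83.38], [13.8, 139.57], [-78.32, 258.32], [9.67, 109.79], [-169.56, 169.56]. Speed limits (degrees/s): [136.94, 136.94, 180, 180, 180, 180, 180].

INTERFACE

Orientations are given as [roll, pitch, yaw] about the fixed x, y, z axes, in that order (R = Rz(yaw) Ry(pitch) Rx(roll)).
In Python, from rig import state, grab_frame, finish_job gives the robot as it stands.
- The arm moves only by the tool arm_command, never from a script. Its argument "steps" is one flat list of numbers, 7 for each row, row after row: the shift along the world's x, y, z in cm, then the turn, a rotation vector about the world's x, y, z in rad, then the opening, from 0 (shut) to 1 (fully open). In form: [x, y, z, ax, ay, az, fingers, x, y, z, ax, ay, az, fingers, ...]. A call has 1 to 5 rows; each row shifts and turns the commanded pose from where the row before left it; what a row does not reach is not made up. A row lasts 1/12 s, in which the tool goes at most 41.7 mm and 7.16 degrees, less where a joint would pass 70% of its speed; a pose out of reach is approached as far as the arm can. A call is refused whole if a number of a shift passes 4.17 or a number of a turn 0.125, either way. A call with a gripper value outside its range is refused whole. The fingers move at their own pace and stop on an object; "force" is the grip in N (left out, the last holds). Time passes only in rows, so rows that do not move let the fingers close. It gives the time, the measured TCP pose, the force, the opening and the grip force at its end, in the units of the state.
- state(): the state, without advancing time (a new reading comes with each control period).
- grab_frame(name): name is "scene" or "top" or "wrist"; returns a dict with "image" (400x640x3 uint8, blue, green, red), "K" (3x3 intrinsics, pixels), "D" ([k1, k2, p1, p2, k3] as OpenCV has them; the pictures are not rectified), "world_from_camera" (4x4, takes a point from camera to world coordinates). Camera axes: x right, y down, z forward; pixel columns grow to the right and rows downward; lengths in mm; the calibration is good to about 2 mm. A picture is of the moment at which its call begins. There is no depth.
- finish_job(): hands the job in; it is judged then, once.
The state is a dict: "time": time; "joints": joint angles; "joint_velocities": joint speeds; "joint_efforts": joint torques, N m; "ee_pos": TCP position; "tool_rot": TCP orientation; "ft_force": force on the tool from outside, world axes, zero at the start; "ft_torque": the same for the moment, N m; "width": opening from 0.0 (shut) to 1.0 (fully open); "finger_force": force on a finger pad.
Only numpy, scipy, OpenCV 4.12 (cv2) and the standard library are available. Lean on these libraries where they do the work, as an engineer would, in place of code of your own. Each camera call takes 0.05 s, during which the arm holds its last target. There are 200 camera calls.

TASK

Two of the four porcelain grinding rods in the bench glaze mill are wanted for a wear check. Turn the drum slowly by its orange grip bars so that the rods roll out of the open hatch one at a time, stop as soon as two lie in the discharge tray, then turn the drum back until the open hatch is at the top again, so that the other two rods stay inside, and let go. Do not touch the rods, and leave the other things on the table where they are.

Things in the scene. Friction and masses are not known exactly. Their poses are not given: they have to be found in the camera images.
- mill: Bench glaze mill bolted to the table: blue frame, two pedestals, a drum between them, a grey belt guard and motor beyond the pedestal on its -y side, all under 265 mm high but for the bars. Origin on the table under the drum's middle; y along the drum axis, z up, x to the discharge side. Under the drum a ramp falls 15 degrees to +x: rods that drop roll into the tray by themselves within 1 s
- drum_centre (a point): Middle of the drum, on its level axis, 216 mm above the table; axes as the mill's. Steel shell 146 mm outside and 136 mm inside diameter, 128 mm long inside; green end plates of 156 mm diameter carry lugs that hold four orange grip bars
- bar_1 (a point): Middle of grip bar 1 (orange, 16 mm diameter, 128 mm between its green lugs, parallel to the axis, 115 mm from it, 34 mm clear of the shell). The bar goes round with the drum, at 45 degrees from the middle of the hatch opening in the sense of growing drum angle; a bar can be held from above only within some 55 degrees of the top
- bar_2 (a point): Middle of grip bar 2 (orange, 16 mm diameter, 128 mm between its green lugs, parallel to the axis, 115 mm from it, 34 mm clear of the shell). The bar goes round with the drum, at 135 degrees from the middle of the hatch opening in the sense of growing drum angle; a bar can be held from above only within some 55 degrees of the top
- bar_3 (a point): Middle of grip bar 3 (orange, 16 mm diameter, 128 mm between its green lugs, parallel to the axis, 115 mm from it, 34 mm clear of the shell). The bar goes round with the drum, at 225 degrees from the middle of the hatch opening in the sense of growing drum angle; a bar can be held from above only within some 55 degrees of the top
- bar_4 (a point): Middle of grip bar 4 (orange, 16 mm diameter, 128 mm between its green lugs, parallel to the axis, 115 mm from it, 34 mm clear of the shell). The bar goes round with the drum, at 315 degrees from the middle of the hatch opening in the sense of growing drum angle; a bar can be held from above only within some 55 degrees of the top
- drum (a joint): Angle of the drum (rad): 0 with the open hatch straight up, growing as the hatch goes over towards the mill's +x (tray) side, pi with it straight down; it can be turned either way, more than half a turn. It is balanced, turns against a steady drag of about 0.35 N m (3 N at a bar), and stays where it is left
- opening (a point): Middle of the open hatch (cover off), on the shell's outside, 73 mm from the axis: a slot along the whole inside length of the drum, 43 mm wide (0.32 rad to either side of its middle) with a dark raised rim outside. Inside, two black lifter plates 18 mm high run along both its edges
- tray_mid (a point): Centre of the rubber floor of the steel discharge tray, 6 mm above the table, 205 mm from the drum axis on the +x side; axes as the mill's. The tray measures 140 mm along x, 190 mm along y, walls 50 mm high
- rod_a: One of four like white porcelain grinding rods, 26 mm diameter, 120 mm long, about 150 g; origin at its centre, y axis along it. At the start all lie side by side in the bottom of the drum. As it turns they ride up the wall against the lifter plate, and the topmost tumbles over it and out: turned slowly, the first at some 3.0 to 3.3 rad of drum angle (either way), then one every 0.3 to 0.6 rad; jerked or fast, two may come together
- rod_b: One of four like white porcelain grinding rods, 26 mm diameter, 120 mm long, about 150 g; origin at its centre, y axis along it. At the start all lie side by side in the bottom of the drum. As it turns they ride up the wall against the lifter plate, and the topmost tumbles over it and out: turned slowly, the first at some 3.0 to 3.3 rad of drum angle (either way), then one every 0.3 to 0.6 rad; jerked or fast, two may come together
- rod_c: One of four like white porcelain grinding rods, 26 mm diameter, 120 mm long, about 150 g; origin at its centre, y axis along it. At the start all lie side by side in the bottom of the drum. As it turns they ride up the wall against the lifter plate, and the topmost tumbles over it and out: turned slowly, the first at some 3.0 to 3.3 rad of drum angle (either way), then one every 0.3 to 0.6 rad; jerked or fast, two may come together
- rod_d: One of four like white porcelain grinding rods, 26 mm diameter, 120 mm long, about 150 g; origin at its centre, y axis along it. At the start all lie side by side in the bottom of the drum. As it turns they ride up the wall against the lifter plate, and the topmost tumbles over it and out: turned slowly, the first at some 3.0 to 3.3 rad of drum angle (either way), then one every 0.3 to 0.6 rad; jerked or fast, two may come together
- hatch_cover: The mill's steel hatch cover with black clamp bar, 64 x 136 x 32 mm, lying on the table at the mill's +y side; to be left alone. Origin under its centre
- glaze_jar: Amber jar with a white cap, 72 mm diameter, 110 mm high; leave alone. Origin under its centre
- spray_bottle: Clear spray bottle with black head, 76 mm diameter, 185 mm high; leave alone. Origin under its centre
- plaster_bat: White plaster disc, 150 mm diameter, 30 mm high; leave alone. Origin under its centre
- teabowl: White porcelain bowl, 90 mm diameter, 55 mm high; leave alone. Origin under its centre
- brush: Brush 180 mm long lying on the table; leave alone
- mortar: White porcelain pot with two side handles, 100 mm diameter, 75 mm high; leave alone. Origin under its centre

How it is judged (in metres and radians):
On the way, in this order (a step that is already met when the one before it is completed fails the run):
1. exactly one rod has come out into the tray, the other three still in the drum (((distance between rod_a and tray_mid below 0.085 m and distance between each of rod_b, rod_c, rod_d and drum_centre below 0.066 m) or (distance between each of rod_a, rod_c, rod_d and drum_centre below 0.066 m and distance between rod_b and tray_mid below 0.085 m) or (distance between each of rod_a, rod_b, rod_d and drum_centre below 0.066 m and distance between rod_c and tray_mid below 0.085 m) or (distance between each of rod_a, rod_b, rod_c and drum_centre below 0.066 m and distance between rod_d and tray_mid below 0.085 m))), for 0.2 s.
2. exactly two rods have come out into the tray, the other two still in the drum (((distance between each of rod_a, rod_b and tray_mid below 0.085 m and distance between each of rod_c, rod_d and drum_centre below 0.066 m) or (distance between each of rod_a, rod_c and tray_mid below 0.085 m and distance between each of rod_b, rod_d and drum_centre below 0.066 m) or (distance between each of rod_a, rod_d and tray_mid below 0.085 m and distance between each of rod_b, rod_c and drum_centre below 0.066 m) or (distance between each of rod_a, rod_d and drum_centre below 0.066 m and distance between each of rod_b, rod_c and tray_mid below 0.085 m) or (distance between each of rod_a, rod_c and drum_centre below 0.066 m and distance between each of rod_b, rod_d and tray_mid below 0.085 m) or (distance between each of rod_a, rod_b and drum_centre below 0.066 m and distance between each of rod_c, rod_d and tray_mid below 0.085 m))), for 0.2 s.
At the end, for the whole second after the job is handed in: Exactly two rods (any two) lie at rest in the discharge tray (centre within 85 mm of the middle of its floor) and the other two in the drum, and the drum stands still and released with the middle of its hatch opening within 0.5 rad of straight up (((distance between each of rod_a, rod_b and tray_mid below 0.085 m and distance between each of rod_c, rod_d and drum_centre below 0.066 m) or (distance between each of rod_a, rod_c and tray_mid below 0.085 m and distance between each of rod_b, rod_d and drum_centre below 0.066 m) or (distance between each of rod_a, rod_d and tray_mid below 0.085 m and distance between each of rod_b, rod_c and drum_centre below 0.066 m) or (distance between each of rod_a, rod_d and drum_centre below 0.066 m and distance between each of rod_b, rod_c and tray_mid below 0.085 m) or (distance between each of rod_a, rod_c and drum_centre below 0.066 m and distance between each of rod_b, rod_d and tray_mid below 0.085 m) or (distance between each of rod_a, rod_b and drum_centre below 0.066 m and distance between each of rod_c, rod_d and tray_mid below 0.085 m)) and value of joint drum between -0.5 and 0.5 rad and velocity of joint drum between -0.05 and 0.05 rad/s and linear speed of each of rod_a, rod_b, rod_c, rod_d below 0.03 m/s); the robot touches nothing.
It fails at once if the drum is turned fast (over 3 rad/s, about half a turn a second) (velocity of joint drum above 3 rad/s or velocity of joint drum below -3 rad/s).
It fails at once if the gripper or arm touches a rod (contact force between any of the fingers, the arm and rod_a above 0.5 N or contact force between any of the fingers, the arm and rod_b above 0.5 N or contact force between any of the fingers, the arm and rod_c above 0.5 N or contact force between any of the fingers, the arm and rod_d above 0.5 N).
It fails at once if one of the other things on the table is moved more than 30 mm (distance of any of hatch_cover, glaze_jar, spray_bottle, plaster_bat, teabowl, brush, mortar from where it was at the start of the episode above 0.03 m).
It also fails if it takes over 72 s, if anything falls off the work surface, if the arm or the gripper's body presses on something with over 40 N, if the wrist force passes 120 N, or if a joint passes its speed limit or range.

## Working session

There is one attempt and no reset: what is moved stays moved. The work goes in short steps, Python scripts to look and compute and a tool call to move; the robot and the scene stay as the last step left them, time stands still between calls to the robot, and variables do not carry over. Pictures are saved under pics/ and viewed, at most 10 in all, crops included, and the job is handed in when it is done.

Besides the shell and the picture viewer there is one more tool, called in YAML: its name, and indented under it one key for each argument. arm_command: Moves the arm, as the interface text tells. Its arguments: {"type":"object","properties":{"steps":{"type":"array","items":{"type":"number"}},"force":{"type":"number"}},"required":["steps"]}

```bash
mkdir -p pics; ls; python3 - <<'E'
from rig import state, grab_frame
import cv2,numpy as np
print(state())
for n in("scene","top"):
    f=grab_frame(n); cv2.imwrite(f"pics/{n}0.png",f["image"]); print(n,f["K"],f["D"],np.round(f["world_from_camera"],3).tolist())
E
```

```text
pics
{'time': 0.0, 'joints': array([56.94815372, 27.37654485,  1.27915298, 89.17860148, -0.66106322,
       63.55903071, -4.76062612]), 'joint_velocities': array([ 0.02335247,  0.05673957,  0.03145618,  0.00267525, -0.09847537,
       -0.0076764 , -0.05825764]), 'joint_efforts': array([ 1.45983438e-03, -5.96441031e+01,  1.60862993e+00, -2.81194228e+01,
        1.25808595e-02,  9.37874982e-03,  1.21972380e-05]), 'ee_pos': array([ 304.68444548, -601.64523158,  230.31453438]), 'tool_rot': array([-1.79893265e+02,  5.68099671e-03,  2.68598271e+01]), 'ft_force': array([ 0.06355217, -0.29731441, -0.15536795]), 'ft_torque': array([-0.02653162,  0.04553426, -0.00719692]), 'finger_force': 0.0, 'width': 0.9985147010305538}
scene [[471.63440189   0.         322.57545638]
 [  0.         471.63440189 202.3258083 ]
 [  0.           0.           1.        ]] [-0.13824024  0.          0.          0.          0.        ] [[0.108, 0.733, -0.672, 1533.589], [0.994, -0.077, 0.075, -111.804], [0.004, -0.676, -0.737, 1280.885], [0.0, 0.0, 0.0, 1.0]]
top [[508.96289812   0.         323.07496985]
 [  0.         508.96289812 198.3170258 ]
 [  0.           0.           1.        ]] [-0.07927237  0.          0.          0.          0.        ] [[0.016, -0.993, 0.114, 337.634], [-1.0, -0.016, -0.007, -17.228], [0.008, -0.114, -0.993, 1707.732], [0.0, 0.0, 0.0, 1.0]]
```

View pics/scene0.png

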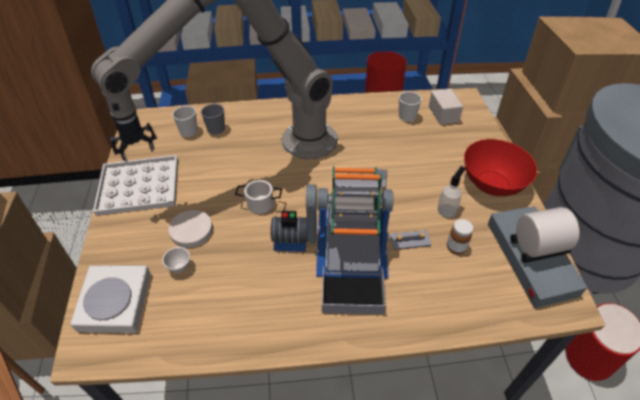

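View pics/top0.png

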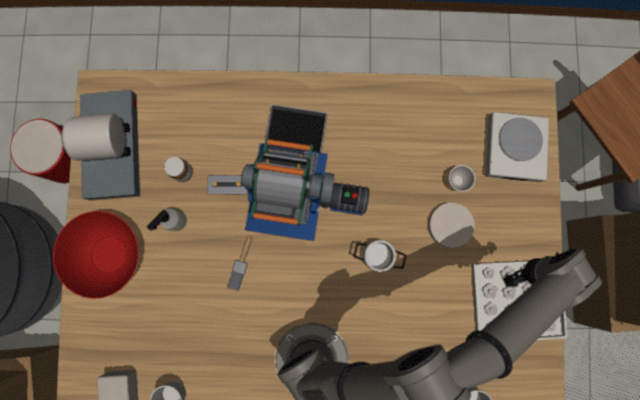

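```bash
python3 - <<'E'
import cv2,numpy as np
a=cv2.imread("pics/top0.png")[90:255,190:385]; b=cv2.imread("pics/scene0.png")[150:320,250:445]
a=cv2.resize(a,None,fx=4,fy=4,interpolation=2)[:600,:780]; 
cv2.imwrite("pics/topc.png",a); cv2.imwrite("pics/scenec.png",cv2.resize(b,None,fx=3.5,fy=3.5,interpolation=2))
E
```

```text
(no output)
```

View pics/topc.png

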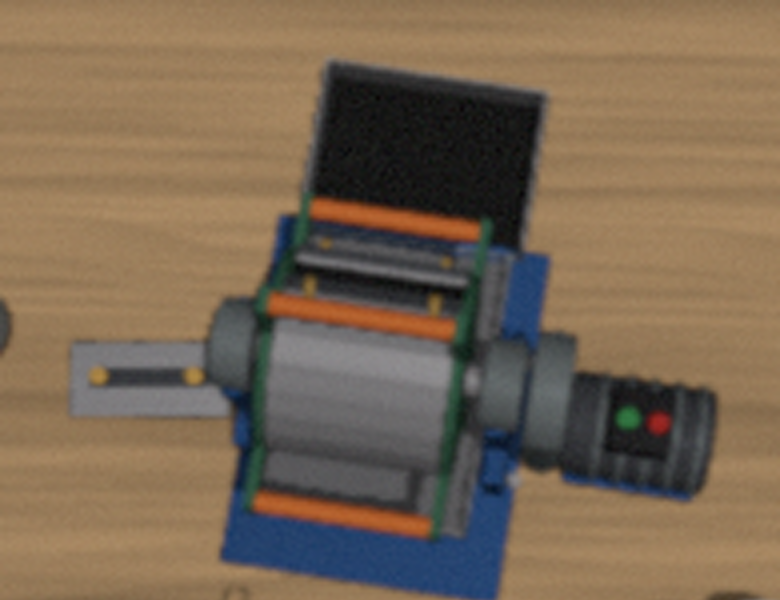

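View pics/scenec.png

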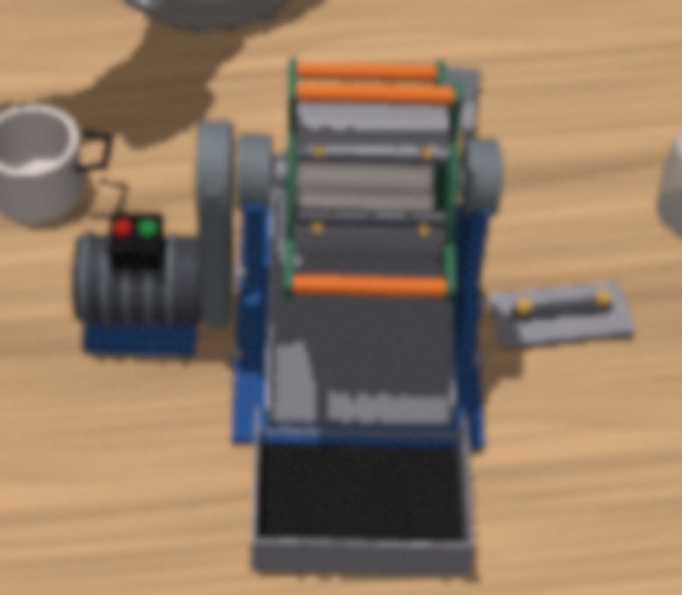

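```bash
cat > h.py <<'E'
import cv2,numpy as np
from rig import state, grab_frame
CAL={'scene':None,'top':None}
def proj(f,P):
    M=np.linalg.inv(np.array(f["world_from_camera"])); P=np.atleast_2d(P)
    return cv2.projectPoints(P.astype(float),cv2.Rodrigues(M[:3,:3])[0],M[:3,3],np.array(f["K"]),np.array(f["D"]))[0][:,0]
def mill(x,y,yaw,p):
    c,s=np.cos(yaw),np.sin(yaw); p=np.atleast_2d(p)
    return np.c_[x+c*p[:,0]-s*p[:,1], y+s*p[:,0]+c*p[:,1], p[:,2]]
def bar(k,th,off=0,r=115):  # k bar number; ends +y,-y
    a=th+np.pi/4+(k-1)*np.pi/2
    return np.array([[r*np.sin(a),64,216+r*np.cos(a)],[r*np.sin(a),-64,216+r*np.cos(a)]])
E
python3 - <<'E'
from h import *
from scipy.optimize import least_squares
ft,fs=grab_frame("top"),grab_frame("scene")
T={1:[(310,208),(482,232)],4:[(268,303),(455,328)],3:[(255,502),(433,527)]}
S={1:[(450,287),(292,284)],4:[(455,95),(300,91)],3:[(438,72),(300,70)]}
def res(p):
    r=[]
    for D,f,s,o in((T,ft,4,(190,90)),(S,fs,3.5,(250,150))):
        for k,v in D.items():
            r.append(proj(f,mill(p[0],p[1],p[2],bar(k,p[3])))-(np.array(v)/s+o))
    return np.concatenate(r).ravel()
for t0 in (0.3,0.8,1.3):
    q=least_squares(res,[700,100,-.1,t0]); print(q.x,q.cost); print(np.round(res(q.x),1))
E
```

```text
[ 5.59977307e+02  9.68315782e+01 -1.32656375e-01  9.27827762e-01] 10.684333004865213
[-0.6 -0.6 -1.7 -0.5 -0.6 -0.7 -1.3 -0.1 -0.5 -0.8 -1.6 -0.5 -1.9 -0.5
 -0.1 -0.6 -1.1 -0.4 -1.1 -0.2 -1.3 -0.4 -1.5 -0.7]
[ 5.59977307e+02  9.68315781e+01 -1.32656374e-01  9.27827761e-01] 10.684333004865337
[-0.6 -0.6 -1.7 -0.5 -0.6 -0.7 -1.3 -0.1 -0.5 -0.8 -1.6 -0.5 -1.9 -0.5
 -0.1 -0.6 -1.1 -0.4 -1.1 -0.2 -1.3 -0.4 -1.5 -0.7]
[ 5.59977307e+02  9.68315782e+01 -1.32656372e-01  9.27827763e-01] 10.68433300486528
[-0.6 -0.6 -1.7 -0.5 -0.6 -0.7 -1.3 -0.1 -0.5 -0.8 -1.6 -0.5 -1.9 -0.5
 -0.1 -0.6 -1.1 -0.4 -1.1 -0.2 -1.3 -0.4 -1.5 -0.7]
```

arm_command:
  steps: [1.35,3.5,1.2,0,0,0.05,0.5,1.35,3.5,1.2,0,0,0.05,0.5,1.35,3.5,1.2,0,0,0.05,0.5,1.35,3.5,1.2,0,0,0.05,0.5,1.35,3.5,1.2,0,0,0.05,0.5]

```text
time: 0.62
ee_pos: [372.7, -425.4, 291.7]
tool_rot: [-180.0, 0.0, 41.3]
ft_force: [-0.1, -0.3, 0.1]
width: 0.501
finger_force: 0.0
```

arm_command:
  steps: [1.35,3.5,1.2,0,0,0.05,0.5,1.35,3.5,1.2,0,0,0.05,0.5,1.35,3.5,1.2,0,0,0.05,0.5,1.35,3.5,1.2,0,0,0.05,0.5,1.35,3.5,1.2,0,0,0.05,0.5]

```text
time: 1.03
ee_pos: [440.1, -250.4, 352.0]
tool_rot: [180.0, 0.0, 55.6]
ft_force: [1.4, -0.4, 0.2]
width: 0.502
finger_force: 0.0
```

arm_command:
  steps: [1.35,3.5,0.8,0,0,0.05,0.5,1.35,3.5,0.8,0,0,0.05,0.5,1.35,3.5,0.8,0,0,0.05,0.5,1.35,3.5,0.8,0,0,0.05,0.5,1.35,3.5,0.8,0,0,0.05,0.5]

```text
time: 1.45
ee_pos: [507.6, -75.5, 391.8]
tool_rot: [180.0, 0.0, 70.0]
ft_force: [0.5, -0.7, -0.3]
width: 0.496
finger_force: 0.0
```

```bash
cat > plan.py <<'E'
# usage: plan.py "a,depth,rows,fing" ... ; rows from measured/commanded pose to bar angle a (rad from top, + towards tray), TCP depth mm past the bar
import sys,numpy as np
from scipy.spatial.transform import Rotation as R
from rig import state
X,Y,YAW=560.,97.,-0.1327
ey=np.array([-np.sin(YAW),np.cos(YAW),0]); ex=np.array([np.cos(YAW),np.sin(YAW),0]); ez=np.array([0,0,1.])
def pose(a,d):
    t=a/2; c=np.array([X,Y,216])+115*(np.sin(a)*ex+np.cos(a)*ez)
    return c-d*(np.sin(t)*ex+np.cos(t)*ez), R.from_rotvec(t*ey)*R.from_euler('xyz',[180,0,90+np.degrees(YAW)],degrees=True)
s=state(); p=np.array(s['ee_pos']); q=R.from_euler('xyz',s['tool_rot'],degrees=True)
print('t',s['time'],p.round(1),np.round(s['tool_rot'],1),'F',np.round(s['ft_force'],1),'w',round(s['width'],2),'J',np.round(s['joints']).tolist())
cur=None
for w in sys.argv[1:]:
    a,d,n,f=map(float,w.split(',')); n=int(n); out=[]
    for i in range(1,n+1):
        if cur is None: # straight from the measured pose
            P,Q=pose(a,d); tp=p0+(P-p0)/(n-i+1) if i>1 else p+(P-p)/n
            rv=(Q*q.inv()).as_rotvec()/(n-i+1); tq=R.from_rotvec(rv)*q
        else: tp,tq=pose(cur[0]+(a-cur[0])*i/n,cur[1]+(d-cur[1])*i/n)
        dp=np.round((tp-p)/10,1); rv=np.round((tq*q.inv()).as_rotvec(),2)
        p=p+dp*10; q=R.from_rotvec(rv)*q; p0=p
        out.append(','.join('%g'%v for v in [*(dp+0),*(rv+0),f]))
        if i%5==0 or i==n: print('[',', '.join(out),']'); out=[]
    cur=(a,d)
E
python3 plan.py 0.142,-60,5,0.5 0.142,22,5,0.5 0.142,22,1,0.3 0.94,22,12,0.3
```

```text
t 1.45 [507.6 -75.5 391.8] [180.   0.  70.] F [ 0.5 -0.7 -0.3] w 0.5 J [23.0, 7.0, -24.0, 97.0, 3.0, 77.0, -21.0]
[ 1.5,3.4,0,0,0.01,0.04,0.5, 1.4,3.4,-0.1,0,0.01,0.04,0.5, 1.5,3.4,0,0.01,0.02,0.05,0.5, 1.4,3.4,-0.1,0,0.01,0.04,0.5, 1.5,3.4,0,0.01,0.02,0.05,0.5 ]
[ -0.1,0,-1.6,0,0,0,0.5, -0.2,0,-1.7,0,0,0,0.5, -0.1,0,-1.6,0,0,0,0.5, -0.1,0,-1.7,0,0,0,0.5, -0.1,0.1,-1.6,0,0,0,0.5 ]
[ 0,0,0,0,0,0,0.3 ]
[ 0.7,-0.1,-0.1,0,0.03,0,0.3, 0.6,-0.1,-0.2,0.01,0.04,0,0.3, 0.7,-0.1,-0.2,0,0.03,0,0.3, 0.6,-0.1,-0.3,0,0.03,0,0.3, 0.6,-0.1,-0.3,0.01,0.03,0,0.3 ]
[ 0.6,-0.1,-0.3,0,0.04,0,0.3, 0.6,0,-0.4,0.01,0.03,0,0.3, 0.5,-0.1,-0.5,0,0.03,0,0.3, 0.5,-0.1,-0.4,0.01,0.04,0,0.3, 0.5,0,-0.5,0,0.03,0,0.3 ]
[ 0.5,-0.1,-0.6,0,0.03,0,0.3, 0.4,-0.1,-0.6,0.01,0.04,0,0.3 ]
```

arm_command:
  steps: [1.5,3.4,0,0,0.01,0.04,0.5,1.4,3.4,-0.1,0,0.01,0.04,0.5,1.5,3.4,0,0.01,0.02,0.05,0.5,1.4,3.4,-0.1,0,0.01,0.04,0.5,1.5,3.4,0,0.01,0.02,0.05,0.5]

```text
time: 1.87
ee_pos: [580.5, 94.6, 389.3]
tool_rot: [-175.8, -0.2, 82.6]
ft_force: [0.9, 0.4, -0.4]
width: 0.499
finger_force: 0.0
```

```bash
python3 - <<'E'
from h import *
f=grab_frame("wrist"); 
P=mill(560,97,-.1327,np.r_[bar(4,.928),bar(3,.928)]); print(proj(f,P).round())
cv2.imwrite("pics/w1.png",f["image"])
E
python3 plan.py
```

```text
[[328. 125.]
 [328. 292.]
 [205. 117.]
 [218. 234.]]
t 1.9167 [581.8 102.7 388.1] [-175.7   -0.6   83.2] F [0.9 5.5 0.3] w 0.5 J [9.0, 19.0, -31.0, 84.0, 7.0, 84.0, -29.0]
```

View pics/w1.png

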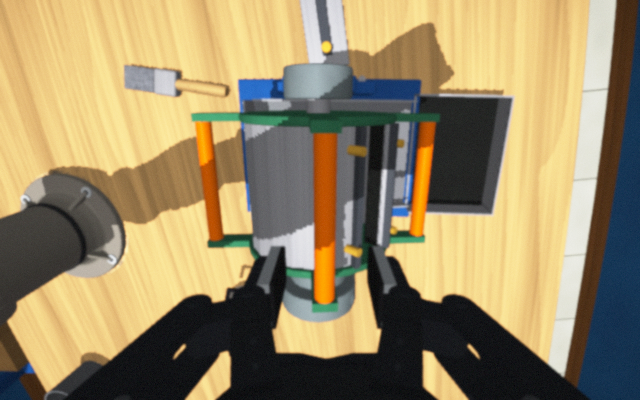

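```bash
sed -i 's/^X,Y,YAW=.*/X,Y,YAW=558.,94.,-0.1327/' plan.py; python3 plan.py 0.142,22,5,0.5 0.142,22,1,0.3 0.94,22,15,0.3 0.94,-60,4,0.6
```

```text
t 1.9167 [581.8 102.7 388.1] [-175.7   -0.6   83.2] F [0.9 5.5 0.3] w 0.5 J [9.0, 19.0, -31.0, 84.0, 7.0, 84.0, -29.0]
[ -0.2,-0.2,-1.6,0,0,0,0.5, -0.2,-0.2,-1.6,0,0,0,0.5, -0.2,-0.2,-1.6,0,0,0,0.5, -0.2,-0.2,-1.6,-0.01,0,-0.01,0.5, -0.1,-0.3,-1.6,0,0,0,0.5 ]
[ 0,0,0,0,0,0,0.3 ]
[ 0.5,0,-0.1,0,0.02,0,0.3, 0.6,-0.1,-0.1,0.01,0.03,0,0.3, 0.5,-0.1,-0.2,0,0.03,0,0.3, 0.5,0,-0.2,0,0.02,0,0.3, 0.5,-0.1,-0.2,0.01,0.03,0,0.3 ]
[ 0.5,-0.1,-0.3,0,0.03,0,0.3, 0.5,0,-0.2,0,0.02,0,0.3, 0.4,-0.1,-0.3,0.01,0.03,0,0.3, 0.5,-0.1,-0.4,0,0.02,0,0.3, 0.4,0,-0.3,0,0.03,0,0.3 ]
[ 0.4,-0.1,-0.4,0.01,0.03,0,0.3, 0.4,0,-0.4,0,0.02,0,0.3, 0.4,-0.1,-0.4,0,0.03,0,0.3, 0.3,0,-0.4,0.01,0.03,0,0.3, 0.3,-0.1,-0.5,0,0.02,0,0.3 ]
[ 1,-0.1,1.8,0,0,0,0.6, 0.9,-0.1,1.9,0,0,0,0.6, 0.9,-0.1,1.8,0,0,0,0.6, 0.9,-0.2,1.8,0,0,0,0.6 ]
```

arm_command:
  steps: [-0.2,-0.2,-1.6,0,0,0,0.5,-0.2,-0.2,-1.6,0,0,0,0.5,-0.2,-0.2,-1.6,0,0,0,0.5,-0.2,-0.2,-1.6,-0.01,0,-0.01,0.5,-0.1,-0.3,-1.6,0,0,0,0.5]

```text
time: 2.33
ee_pos: [571.0, 81.9, 308.4]
tool_rot: [-175.9, 0.4, 81.9]
ft_force: [-0.5, 0.6, -0.3]
width: 0.499
finger_force: 0.0
```

arm_command:
  steps: [0,0,0,0,0,0,0.3,0,0,0,0,0,0,0.3]

```text
time: 2.5
ee_pos: [571.0, 81.3, 308.8]
tool_rot: [-175.9, 0.4, 81.8]
ft_force: [0.2, -0.7, 0.5]
width: 0.299
finger_force: 0.0
```

arm_command:
  steps: [0.5,0,-0.1,0,0.02,0,0.3,0.6,-0.1,-0.1,0.01,0.03,0,0.3,0.5,-0.1,-0.2,0,0.03,0,0.3,0.5,0,-0.2,0,0.02,0,0.3,0.5,-0.1,-0.2,0.01,0.03,0,0.3]

```text
time: 2.92
ee_pos: [597.9, 79.8, 302.6]
tool_rot: [-168.4, 0.3, 82.0]
ft_force: [-3.6, 1.4, 3.2]
width: 0.3
finger_force: 2.0
```

```bash
python3 plan.py 0.94,22,10,0.3 0.94,-50,4,0.5; python3 - <<'E'
from h import *
for n in("scene","top"): cv2.imwrite(f"pics/{n}1.png",grab_frame(n)["image"])
E
```

```text
t 2.9167 [597.9  79.8 302.6] [-168.4    0.3   82. ] F [-3.6  1.4  3.2] w 0.3 J [9.0, 27.0, -30.0, 84.0, 8.0, 83.0, -29.0]
[ 0.4,0,-0.4,0,0.03,0,0.3, 0.4,0,-0.4,0,0.03,0,0.3, 0.4,0,-0.4,0.01,0.03,0,0.3, 0.4,0,-0.4,0,0.02,0,0.3, 0.4,0.1,-0.4,0.01,0.03,0,0.3 ]
[ 0.4,0,-0.4,0,0.02,0,0.3, 0.5,0.1,-0.4,0.01,0.03,0,0.3, 0.4,0,-0.3,0,0.02,0,0.3, 0.5,0.1,-0.4,0.01,0.03,0,0.3, 0.4,0,-0.3,0,0.02,0.01,0.3 ]
[ 0.8,-0.1,1.6,0,0,0,0.5, 0.8,-0.1,1.6,0,0,0,0.5, 0.9,-0.1,1.6,0,0,0,0.5, 0.8,-0.1,1.6,0,0,0,0.5 ]
```

arm_command:
  steps: [0.5,0,-0.3,0,0.03,0,0.3,0.5,0.1,-0.2,0,0.02,0,0.3,0.4,0,-0.3,0.01,0.03,0,0.3,0.5,0,-0.4,0,0.02,0,0.3,0.4,0.1,-0.3,0,0.03,0,0.3]

```text
time: 3.43
ee_pos: [620.6, 80.0, 286.9]
tool_rot: [-160.9, 0.9, 82.0]
ft_force: [-2.8, -3.3, 2.2]
width: 0.303
finger_force: 2.3
```

arm_command:
  steps: [0.4,0,-0.4,0.01,0.03,0,0.3,0.4,0,-0.4,0,0.02,0,0.3,0.4,0,-0.4,0,0.03,0,0.3,0.3,0,-0.4,0.01,0.03,0,0.3,0.3,0,-0.5,0,0.02,0,0.3]

```text
time: 3.85
ee_pos: [639.1, 80.5, 265.3]
tool_rot: [-153.4, 0.7, 82.0]
ft_force: [-2.1, -1.1, 3.5]
width: 0.301
finger_force: 1.8
```

```bash
python3 plan.py 0.94,-50,4,0.5 -.63,-50,10,.5 -.63,22,4,.5 -.63,22,2,.3 0.9,22,25,.3
```

```text
t 3.85 [639.1  80.5 265.3] [-153.4    0.7   82. ] F [-2.1 -1.1  3.5] w 0.3 J [6.0, 41.0, -28.0, 69.0, 6.0, 98.0, -28.0]
[ 0.8,0,1.6,0,0,0,0.5, 0.8,-0.1,1.6,0,0,0,0.5, 0.9,0,1.6,0.01,0,0,0.5, 0.8,-0.1,1.5,0,0,0.01,0.5 ]
[ -1.5,0.2,1.5,-0.01,-0.07,0,0.5, -1.7,0.3,1.4,-0.01,-0.08,0,0.5, -1.9,0.2,1,-0.01,-0.08,0,0.5, -2,0.3,0.8,-0.01,-0.08,0,0.5, -2.2,0.3,0.4,-0.01,-0.08,0,0.5 ]
[ -2.1,0.3,0.2,-0.01,-0.07,0,0.5, -2.2,0.2,-0.2,-0.01,-0.08,0,0.5, -2.1,0.3,-0.5,-0.01,-0.08,0,0.5, -2.1,0.3,-0.7,-0.01,-0.08,0,0.5, -1.9,0.2,-1.1,-0.01,-0.07,0,0.5 ]
[ 0.6,0,-1.7,0,0,0,0.5, 0.5,-0.1,-1.7,0,0,0,0.5, 0.6,-0.1,-1.7,0,0,0,0.5, 0.6,0,-1.7,0,0,0,0.5 ]
[ 0,0,0,0,0,0,0.3, 0,0,0,0,0,0,0.3 ]
[ 0.5,-0.1,0.4,0,0.03,0,0.3, 0.5,-0.1,0.3,0.01,0.03,0,0.3, 0.6,-0.1,0.3,0,0.03,0,0.3, 0.5,0,0.3,0.01,0.03,0,0.3, 0.6,-0.1,0.2,0,0.03,0,0.3 ]
[ 0.6,-0.1,0.2,0,0.03,0,0.3, 0.6,-0.1,0.2,0.01,0.03,0,0.3, 0.7,-0.1,0.1,0,0.03,0,0.3, 0.6,0,0,0.01,0.03,0,0.3, 0.6,-0.1,0.1,0,0.03,0,0.3 ]
[ 0.6,-0.1,0,0,0.03,0,0.3, 0.7,-0.1,-0.1,0.01,0.03,0,0.3, 0.6,-0.1,-0.1,0,0.03,0,0.3, 0.6,-0.1,-0.1,0.01,0.03,0,0.3, 0.6,0,-0.2,0,0.03,0,0.3 ]
[ 0.6,-0.1,-0.2,0,0.03,0,0.3, 0.6,-0.1,-0.2,0.01,0.03,0,0.3, 0.6,-0.1,-0.3,0,0.03,0,0.3, 0.5,0,-0.3,0.01,0.03,0,0.3, 0.5,-0.1,-0.4,0,0.03,0,0.3 ]
[ 0.5,-0.1,-0.4,0,0.03,0,0.3, 0.5,-0.1,-0.4,0.01,0.03,0,0.3, 0.5,0,-0.5,0,0.03,0,0.3, 0.4,-0.1,-0.4,0.01,0.03,0,0.3, 0.4,0,-0.6,0,0.03,0,0.3 ]
```

arm_command:
  steps: [0.8,0,1.6,0,0,0,0.5,0.8,-0.1,1.6,0,0,0,0.5,0.9,0,1.6,0.01,0,0,0.5,0.8,-0.1,1.5,0,0,0.01,0.5]

```text
time: 4.18
ee_pos: [672.8, 78.5, 328.4]
tool_rot: [-153.5, 0.1, 82.6]
ft_force: [1.0, -0.6, -0.0]
width: 0.498
finger_force: 0.0
```

arm_command:
  steps: [-1.5,0.3,1.5,-0.01,-0.07,0,0.5,-1.7,0.4,1.4,-0.01,-0.08,0,0.5,-1.9,0.3,1,-0.01,-0.08,0,0.5,-2,0.4,0.8,-0.01,-0.08,0,0.5,-2.2,0.4,0.4,-0.01,-0.08,0,0.5]

```text
time: 4.6
ee_pos: [579.3, 97.4, 380.5]
tool_rot: [-176.3, -0.0, 82.6]
ft_force: [-0.7, -0.2, 0.9]
width: 0.499
finger_force: 0.0
```

arm_command:
  steps: [-2.1,0.3,0.2,-0.01,-0.07,0,0.5,-2.2,0.3,-0.2,-0.01,-0.08,0,0.5,-2.1,0.3,-0.5,-0.01,-0.08,0,0.5,-2.2,0.3,-0.8,-0.01,-0.09,0,0.5,-2.4,0.2,-1.4,-0.01,-0.09,0,0.5]

```text
time: 5.02
ee_pos: [469.3, 112.0, 354.0]
tool_rot: [159.9, -0.3, 82.7]
ft_force: [0.0, 1.0, 1.2]
width: 0.501
finger_force: 0.0
```

```bash
python3 - <<'E'
from h import *
f=grab_frame("wrist"); 
for th in (1.6,1.67,1.74): print(th,proj(f,mill(558,94,-.1327,bar(3,th))).round().tolist())
cv2.imwrite("pics/w2.png",f["image"])
f=grab_frame("scene"); cv2.imwrite("pics/scene2.png",f["image"])
E
python3 plan.py -.69,-50,1,.5 -.69,22,5,.5 -.69,22,2,.3 0.9,22,25,.3
```

```text
1.6 [[315.0, 135.0], [317.0, 302.0]]
1.67 [[327.0, 135.0], [327.0, 304.0]]
1.74 [[339.0, 136.0], [337.0, 306.0]]
t 5.1167 [458.1 108.7 344.4] [160.9   0.5  82.8] F [ 0.  -0.2  0.4] w 0.5 J [10.0, -6.0, -34.0, 117.0, 9.0, 53.0, -37.0]
[ 1.1,-0.3,0.7,0.01,-0.01,-0.01,0.5 ]
[ 0.4,0,-1.3,0,0,0,0.5, 0.5,-0.1,-1.4,0,0,0,0.5, 0.5,-0.1,-1.3,0,0,0,0.5, 0.5,0,-1.4,0,0,0,0.5, 0.5,-0.1,-1.3,0,0,0,0.5 ]
[ 0,0,0,0,0,0,0.3, 0,0,0,0,0,0,0.3 ]
[ 0.5,-0.1,0.4,0,0.03,0,0.3, 0.5,0,0.4,0.01,0.03,0,0.3, 0.6,-0.1,0.3,0,0.03,0,0.3, 0.6,-0.1,0.3,0,0.03,0,0.3, 0.6,-0.1,0.3,0.01,0.03,0,0.3 ]
[ 0.6,-0.1,0.2,0,0.04,0,0.3, 0.6,0,0.2,0.01,0.03,0,0.3, 0.6,-0.1,0.2,0,0.03,0,0.3, 0.7,-0.1,0.1,0.01,0.03,0,0.3, 0.6,-0.1,0,0,0.03,0,0.3 ]
[ 0.7,-0.1,0.1,0,0.03,0,0.3, 0.6,-0.1,-0.1,0.01,0.04,0,0.3, 0.7,-0.1,0,0,0.03,0,0.3, 0.6,0,-0.2,0.01,0.03,0,0.3, 0.7,-0.1,-0.1,0,0.03,0,0.3 ]
[ 0.6,-0.1,-0.2,0.01,0.03,0,0.3, 0.6,-0.1,-0.3,0,0.03,0,0.3, 0.6,-0.1,-0.3,0,0.03,0,0.3, 0.6,0,-0.3,0.01,0.04,0,0.3, 0.5,-0.1,-0.3,0,0.03,0,0.3 ]
[ 0.6,-0.1,-0.4,0.01,0.03,0,0.3, 0.5,-0.1,-0.5,0,0.03,0,0.3, 0.4,0,-0.4,0.01,0.03,0,0.3, 0.5,-0.1,-0.5,0,0.03,0,0.3, 0.4,0,-0.6,0,0.03,0,0.3 ]
```

View pics/w2.png

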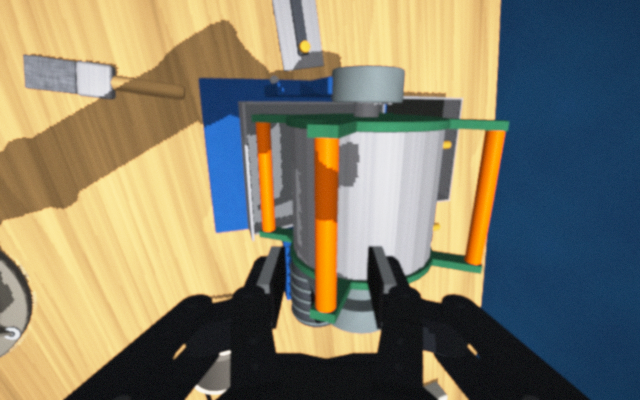

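arm_command:
  steps: [1.1,-0.5,0.7,0.01,-0.01,-0.01,0.5]

```text
time: 5.2
ee_pos: [475.5, 106.4, 356.9]
tool_rot: [160.1, -0.5, 82.3]
ft_force: [0.8, 0.6, -0.2]
width: 0.504
finger_force: 0.0
```

arm_command:
  steps: [0.4,0,-1.3,0,0,0,0.5,0.5,-0.1,-1.4,0,0,0,0.5,0.5,-0.1,-1.3,0,0,0,0.5,0.5,0,-1.4,0,0,0,0.5,0.5,-0.1,-1.3,0,0,0,0.5]

```text
time: 5.62
ee_pos: [506.5, 103.7, 293.6]
tool_rot: [159.8, -0.9, 82.0]
ft_force: [0.1, -0.7, 0.5]
width: 0.496
finger_force: 0.0
```

arm_command:
  steps: [0,0,0,0,0,0,0.3,0,0,0,0,0,0,0.3]

```text
time: 5.78
ee_pos: [504.4, 102.9, 292.0]
tool_rot: [160.1, -0.8, 82.0]
ft_force: [-2.4, -0.5, -3.1]
width: 0.304
finger_force: 1.6
```

```bash
python3 plan.py -.67,22,1,.3
```

```text
t 5.7833 [504.4 102.9 292. ] [160.1  -0.8  82. ] F [-2.4 -0.5 -3.1] w 0.3 J [10.0, 1.0, -34.0, 118.0, 15.0, 45.0, -42.0]
[ -1,0,-0.7,-0.01,0.01,0.01,0.3 ]
```

```bash
python3 plan.py -.569,22,1,.3 .45,22,19,.3
```

```text
t 5.7833 [504.4 102.9 292. ] [160.1  -0.8  82. ] F [-2.4 -0.5 -3.1] w 0.3 J [10.0, 1.0, -34.0, 118.0, 15.0, 45.0, -42.0]
[ -0.2,-0.1,0,-0.01,0.06,0.01,0.3 ]
[ 0.5,-0.1,0.3,0.01,0.03,0,0.3, 0.5,-0.1,0.3,0,0.03,0,0.3, 0.5,0,0.2,0,0.02,0,0.3, 0.5,-0.1,0.2,0.01,0.03,0,0.3, 0.5,-0.1,0.2,0,0.03,0,0.3 ]
[ 0.5,0,0.2,0.01,0.02,0,0.3, 0.6,-0.1,0.1,0,0.03,0,0.3, 0.5,-0.1,0.1,0,0.03,0,0.3, 0.6,-0.1,0.1,0.01,0.02,0,0.3, 0.5,0,0,0,0.03,0,0.3 ]
[ 0.6,-0.1,0,0,0.03,0,0.3, 0.5,-0.1,0,0.01,0.02,0,0.3, 0.6,-0.1,-0.1,0,0.03,0,0.3, 0.5,0,-0.1,0,0.03,0,0.3, 0.6,-0.1,-0.1,0.01,0.02,0,0.3 ]
[ 0.5,-0.1,-0.2,0,0.03,0,0.3, 0.5,0,-0.1,0,0.03,0,0.3, 0.5,-0.1,-0.2,0.01,0.02,0,0.3, 0.5,-0.1,-0.3,0,0.03,0,0.3 ]
```

arm_command:
  steps: [-0.2,-0.1,0,-0.01,0.06,0.01,0.3]

```text
time: 5.87
ee_pos: [501.7, 101.8, 292.6]
tool_rot: [163.3, 0.3, 82.6]
ft_force: [-0.2, 0.1, 0.2]
width: 0.305
finger_force: 0.0
```

arm_command:
  steps: [0.5,-0.1,0.3,0.01,0.03,0,0.3,0.5,-0.1,0.3,0,0.03,0,0.3,0.5,0,0.2,0,0.02,0,0.3,0.5,-0.1,0.2,0.01,0.03,0,0.3,0.5,-0.1,0.2,0,0.03,0,0.3]

```text
time: 6.28
ee_pos: [527.5, 98.6, 305.8]
tool_rot: [171.5, 0.0, 82.6]
ft_force: [-5.2, 2.3, 2.8]
width: 0.298
finger_force: 2.8
```

arm_command:
  steps: [0.5,0,0.2,0.01,0.02,0,0.3,0.6,-0.1,0.1,0,0.03,0,0.3,0.5,-0.1,0.1,0,0.03,0,0.3,0.6,-0.1,0.1,0.01,0.02,0,0.3,0.5,0,0,0,0.03,0,0.3]

```text
time: 6.7
ee_pos: [554.9, 94.9, 311.0]
tool_rot: [179.0, -0.1, 82.5]
ft_force: [-6.0, -0.5, 4.4]
width: 0.299
finger_force: 2.9
```

arm_command:
  steps: [0.6,-0.1,0,0,0.03,0,0.3,0.5,-0.1,0,0.01,0.02,0,0.3,0.6,-0.1,-0.1,0,0.03,0,0.3,0.5,0,-0.1,0,0.03,0,0.3,0.6,-0.1,-0.1,0.01,0.02,0,0.3]

```text
time: 7.12
ee_pos: [582.8, 91.3, 307.6]
tool_rot: [-173.5, -0.3, 82.6]
ft_force: [-4.9, 1.6, 4.9]
width: 0.304
finger_force: 2.6
```

```bash
cat > rods.py <<'E'
from h import *
def look(n=None):
    f=grab_frame("scene"); im=f["image"]
    if n: cv2.imwrite(f"pics/{n}.png",im)
    # quad of tray floor
    for nm,xs in(("tray",(135,272)),("ramp",(80,135))):
        q=proj(f,mill(558,94,-.1327,[[xs[0],90,10],[xs[1],90,10],[xs[1],-90,10],[xs[0],-90,10]]))
        m=np.zeros(im.shape[:2],np.uint8); cv2.fillPoly(m,[q.round().astype(int)],1)
        w=((im.min(2)>120)&(m>0)).astype(np.uint8)
        N,L,S,C=cv2.connectedComponentsWithStats(w)
        print(nm,q.round().astype(int).tolist() if nm=='tray' and n else '',[(S[i,4],C[i].round().tolist(),S[i,2:4].tolist()) for i in range(1,N) if S[i,4]>8])
    # drum angle from the orange bars in view
if __name__=="__main__":
    import sys; look(*sys.argv[1:])
E
python3 rods.py s3; python3 plan.py
```

```text
tray [[379, 273], [381, 311], [322, 310], [323, 272]] []
ramp  [(np.int32(100), [334.0, 263.0], [10, 11]), (np.int32(119), [354.0, 265.0], [21, 6])]
t 7.1667 [584.5  90.2 306.8] [-173.5   -0.3   82.5] F [-2.9  1.9  3.5] w 0.3 J [10.0, 23.0, -31.0, 89.0, 8.0, 77.0, -30.0]
```

```bash
python3 - <<'E'
import cv2
b=cv2.imread("pics/s3.png")[130:320,240:450]
cv2.imwrite("pics/s3c.png",cv2.resize(b,None,fx=3,fy=3,interpolation=2))
E
```

```text
(no output)
```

View pics/s3c.png

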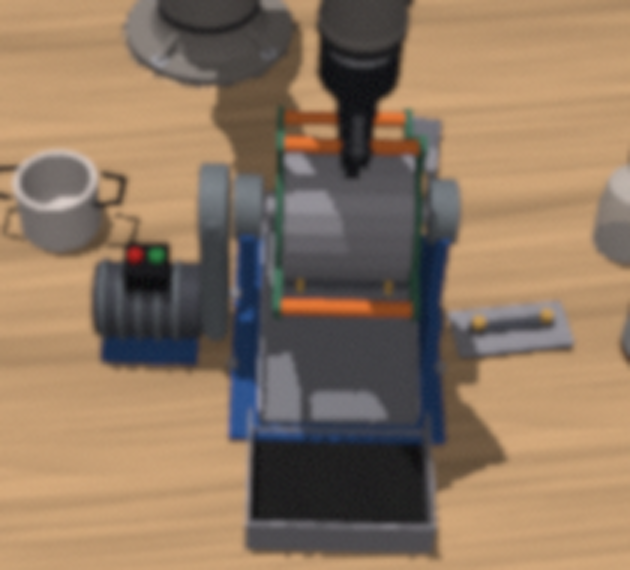

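```bash
python3 plan.py .253,22,1,.3 .5,22,5,.3 1.0,22,20,.3
```

```text
t 7.1667 [584.5  90.2 306.8] [-173.5   -0.3   82.5] F [-2.9  1.9  3.5] w 0.3 J [10.0, 23.0, -31.0, 89.0, 8.0, 77.0, -30.0]
[ -0.1,0,-0.1,0,0.01,0,0.3 ]
[ 0.5,0,-0.2,0,0.03,0,0.3, 0.5,-0.1,-0.2,0,0.02,0,0.3, 0.5,-0.1,-0.2,0.01,0.03,0,0.3, 0.4,0,-0.2,0,0.02,0,0.3, 0.5,-0.1,-0.2,0,0.03,0,0.3 ]
[ 0.2,0,-0.2,0,0.01,0,0.3, 0.2,0,-0.1,0.01,0.01,0,0.3, 0.2,-0.1,-0.1,0,0.01,0,0.3, 0.2,0,-0.2,0,0.02,0,0.3, 0.2,0,-0.2,0,0.01,0,0.3 ]
[ 0.2,0,-0.1,0,0.01,0,0.3, 0.2,-0.1,-0.2,0,0.01,0,0.3, 0.2,0,-0.2,0,0.01,0,0.3, 0.2,0,-0.1,0.01,0.02,0,0.3, 0.2,0,-0.2,0,0.01,0,0.3 ]
[ 0.2,-0.1,-0.2,0,0.01,0,0.3, 0.2,0,-0.2,0,0.01,0,0.3, 0.1,0,-0.2,0,0.02,0,0.3, 0.2,0,-0.2,0,0.01,0,0.3, 0.2,-0.1,-0.2,0.01,0.01,0,0.3 ]
[ 0.1,0,-0.2,0,0.01,0,0.3, 0.2,0,-0.2,0,0.02,0,0.3, 0.1,0,-0.2,0,0.01,0,0.3, 0.2,0,-0.3,0,0.01,0,0.3, 0.1,-0.1,-0.2,0,0.01,0,0.3 ]
```

arm_command:
  steps: [0.5,0,-0.2,0,0.03,0,0.3,0.5,-0.1,-0.2,0,0.02,0,0.3,0.5,-0.1,-0.2,0.01,0.03,0,0.3,0.4,0,-0.2,0,0.02,0,0.3,0.5,-0.1,-0.2,0,0.03,0,0.3]

```text
time: 7.58
ee_pos: [606.0, 87.6, 297.1]
tool_rot: [-166.0, 0.2, 82.6]
ft_force: [-5.2, 1.2, 2.8]
width: 0.299
finger_force: 2.9
```

arm_command:
  steps: [0.2,0,-0.1,0,0.01,0,0.3,0.2,0,-0.1,0.01,0.01,0,0.3,0.2,-0.1,-0.1,0,0.01,0,0.3,0.2,0,-0.2,0,0.02,0,0.3,0.2,0,-0.2,0,0.01,0,0.3]

```text
time: 8.0
ee_pos: [616.0, 86.8, 289.7]
tool_rot: [-162.6, 0.1, 82.6]
ft_force: [-2.6, -0.4, 3.8]
width: 0.294
finger_force: 2.2
```

```bash
python3 rods.py; python3 plan.py
```

```text
tray  []
ramp  [(np.int32(76), [333.0, 263.0], [8, 11])]
t 8.05 [616.4  86.6 288.7] [-1.626e+02  1.000e-01  8.260e+01] F [-2.2  0.   2.2] w 0.3 J [8.0, 33.0, -30.0, 78.0, 8.0, 89.0, -29.0]
```

arm_command:
  steps: [0.2,0,-0.1,0,0.01,0,0.3,0.2,-0.1,-0.2,0,0.01,0,0.3,0.2,0,-0.2,0,0.01,0,0.3,0.2,0,-0.1,0.01,0.02,0,0.3,0.2,0,-0.2,0,0.01,0,0.3]

```text
time: 8.47
ee_pos: [625.8, 85.5, 281.2]
tool_rot: [-159.0, -0.1, 82.6]
ft_force: [-2.8, -2.0, 4.2]
width: 0.298
finger_force: 2.3
```

```bash
python3 rods.py
```

```text
tray  [(np.int32(161), [351.0, 303.0], [40, 5])]
ramp  [(np.int32(88), [335.0, 264.0], [18, 11])]
```

arm_command:
  steps: [0,0,0,0,0,0,0.3,0,0,0,0,0,0,0.3,0,0,0,0,0,0,0.3,0,0,0,0,0,0,0.3,0,0,0,0,0,0,0.3]

```text
time: 8.93
ee_pos: [625.6, 85.8, 281.4]
tool_rot: [-159.2, -0.1, 82.6]
ft_force: [-1.0, -0.2, -0.2]
width: 0.298
finger_force: 0.0
```

```bash
python3 rods.py
```

```text
tray  [(np.int32(161), [351.0, 303.0], [40, 5])]
ramp  [(np.int32(90), [335.0, 264.0], [17, 11])]
```

arm_command:
  steps: [0.2,0,-0.2,0,0.01,0,0.3,0.2,0,-0.2,0,0.01,0,0.3,0.1,-0.1,-0.2,0,0.02,0,0.3,0.2,0,-0.2,0,0.01,0,0.3]

```text
time: 9.32
ee_pos: [632.4, 85.0, 273.4]
tool_rot: [-156.1, 0.3, 82.6]
ft_force: [-2.8, 0.3, 4.9]
width: 0.299
finger_force: 2.3
```

```bash
python3 rods.py
```

```text
tray  [(np.int32(151), [350.0, 303.0], [38, 5])]
ramp  [(np.int32(96), [335.0, 264.0], [15, 11])]
```

arm_command:
  steps: [0,0,0,0,0,0,0.3,0,0,0,0,0,0,0.3,0,0,0,0,0,0,0.3]

```text
time: 9.62
ee_pos: [632.8, 84.6, 272.8]
tool_rot: [-156.3, 0.3, 82.6]
ft_force: [0.2, -0.3, -1.1]
width: 0.295
finger_force: 0.0
```

```bash
python3 rods.py s4; python3 plan.py; python3 - <<'E'
import cv2
b=cv2.imread("pics/s4.png")[130:320,240:450]
cv2.imwrite("pics/s4c.png",cv2.resize(b,None,fx=3,fy=3,interpolation=2))
E
```

```text
tray [[379, 273], [381, 311], [322, 310], [323, 272]] [(np.int32(151), [350.0, 303.0], [38, 5])]
ramp  [(np.int32(98), [335.0, 264.0], [15, 11])]
t 9.6667 [632.8  84.6 273. ] [-156.3    0.3   82.6] F [ 0.3 -0.6 -0.3] w 0.3 J [7.0, 39.0, -29.0, 72.0, 7.0, 95.0, -28.0]
```

View pics/s4c.png

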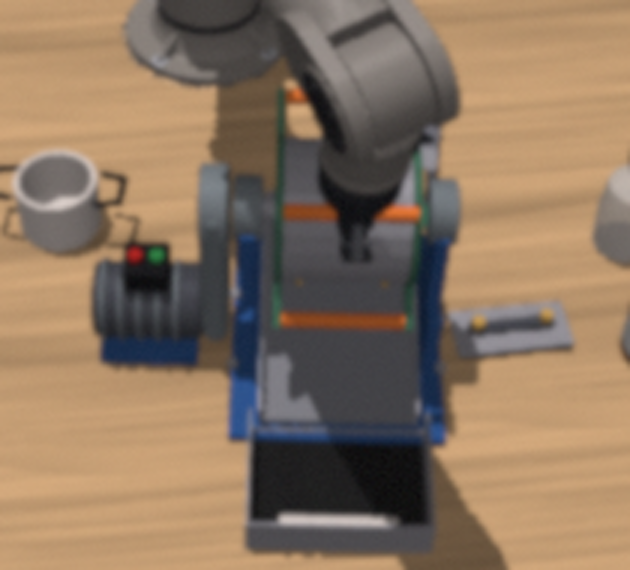

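arm_command:
  steps: [0.2,0,-0.2,0,0.01,0,0.3,0.1,0,-0.2,0,0.01,0,0.3,0.2,-0.1,-0.2,0,0.02,0,0.3,0.1,0,-0.2,0,0.01,0,0.3]

```text
time: 10.0
ee_pos: [638.4, 84.0, 265.2]
tool_rot: [-153.3, 0.7, 82.6]
ft_force: [-2.7, 1.0, 5.5]
width: 0.297
finger_force: 2.3
```

arm_command:
  steps: [0,0,0,0,0,0,0.5,0,0,0,0,0,0,0.5]

```text
time: 10.17
ee_pos: [639.1, 83.7, 264.3]
tool_rot: [-153.5, 0.7, 82.6]
ft_force: [0.0, -0.8, -0.8]
width: 0.501
finger_force: 0.0
```

```bash
python3 rods.py; python3 plan.py 0.93,22,1,.5 0.93,-50,4,0.5 -.69,-50,10,.5
```

```text
tray  [(np.int32(138), [348.0, 303.0], [35, 5])]
ramp  [(np.int32(90), [334.0, 264.0], [13, 11])]
t 10.2167 [638.9  83.7 264.6] [-153.5    0.7   82.6] F [ 0.1 -0.2  0.2] w 0.5 J [6.0, 41.0, -28.0, 69.0, 7.0, 98.0, -28.0]
[ 0.1,-0.1,0,0.01,0,0,0.5 ]
[ 0.8,-0.1,1.7,0,0,0,0.5, 0.8,-0.1,1.6,0,0,0,0.5, 0.8,-0.1,1.6,0,0,0,0.5, 0.8,-0.1,1.6,0,0,0,0.5 ]
[ -1.6,0.2,1.5,-0.01,-0.08,0,0.5, -1.8,0.3,1.4,-0.01,-0.08,0,0.5, -2,0.2,1,-0.01,-0.08,0,0.5, -2.1,0.3,0.7,-0.01,-0.08,0,0.5, -2.2,0.3,0.4,-0.01,-0.08,0,0.5 ]
[ -2.3,0.3,0.1,-0.01,-0.08,0,0.5, -2.2,0.3,-0.2,-0.01,-0.08,0,0.5, -2.2,0.3,-0.6,-0.01,-0.08,0,0.5, -2,0.3,-0.9,-0.01,-0.08,0,0.5, -1.9,0.2,-1.2,-0.01,-0.08,0,0.5 ]
```

arm_command:
  steps: [0.8,-0.1,1.7,0,0,0,0.5,0.8,-0.1,1.6,0,0,0,0.5,0.8,-0.1,1.6,0,0,0,0.5,0.8,-0.1,1.6,0,0,0,0.5]

```text
time: 10.55
ee_pos: [671.0, 79.6, 331.1]
tool_rot: [-153.5, 0.7, 82.6]
ft_force: [0.1, 0.4, 0.9]
width: 0.497
finger_force: 0.0
```

arm_command:
  steps: [-1.6,0.2,1.5,-0.01,-0.08,0,0.5,-1.8,0.3,1.4,-0.01,-0.08,0,0.5,-2,0.2,1,-0.01,-0.08,0,0.5,-2.1,0.3,0.7,-0.01,-0.08,0,0.5,-2.2,0.3,0.4,-0.01,-0.08,0,0.5]

```text
time: 10.97
ee_pos: [573.4, 93.1, 381.7]
tool_rot: [-176.9, 0.5, 82.4]
ft_force: [-0.5, -0.3, 1.1]
width: 0.499
finger_force: 0.0
```

arm_command:
  steps: [-2.3,0.3,0.1,-0.01,-0.08,0,0.5,-2.2,0.3,-0.2,-0.01,-0.08,0,0.5,-2.2,0.3,-0.6,-0.01,-0.08,0,0.5,-2,0.3,-0.9,-0.01,-0.08,0,0.5,-1.9,0.2,-1.2,-0.01,-0.08,0,0.5]

```text
time: 11.38
ee_pos: [467.0, 107.4, 353.5]
tool_rot: [159.9, 0.2, 82.2]
ft_force: [-0.3, 1.1, 0.6]
width: 0.5
finger_force: 0.0
```

arm_command:
  steps: [0,0,0,0,0,0,0.5,0,0,0,0,0,0,0.5,0,0,0,0,0,0,0.5]

```text
time: 11.63
ee_pos: [468.1, 107.0, 353.5]
tool_rot: [160.3, 0.3, 82.2]
ft_force: [0.2, 0.6, 1.7]
width: 0.502
finger_force: 0.0
```

```bash
sed -i 's/>120)/>70)/' rods.py; python3 rods.py; cat > ang.py <<'E'
# bar lines in the wrist view against predicted ones: u along the row v=220 for the bar near the hand
from h import *
f=grab_frame("wrist"); im=cv2.cvtColor(f["image"],cv2.COLOR_BGR2HSV)
o=((im[...,0]<16)&(im[...,1]>180)&(im[...,2]>90))
for v in(180,220):
    c=np.flatnonzero(o[v]); print(v,[ (int(g[0]),int(g[-1])) for g in np.split(c,np.flatnonzero(np.diff(c)>3)+1) if len(g)>6])
for a in np.arange(-.85,1.0,.1 if 0 else .05):
    p=proj(f,mill(558,94,-.1327,bar(1,a-np.pi/4))); u=np.interp(220,p[:,1],p[:,0])
    if 250<u<400: print(round(a,2),round(float(u)))
E
python3 ang.py; python3 plan.py -.69,-50,1,.5 -.69,22,5,.5
```

```text
tray  [(np.int32(731), [350.0, 300.0], [60, 40])]
ramp  [(np.int32(343), [338.0, 266.0], [57, 16]), (np.int32(251), [363.0, 263.0], [33, 10])]
180 [(313, 335), (479, 487)]
220 [(473, 480)]
-0.85 303
-0.8 310
-0.75 317
-0.7 325
-0.65 333
-0.6 341
-0.55 349
-0.5 357
-0.45 366
-0.4 375
-0.35 383
-0.3 391
-0.25 400
t 11.7333 [469.2 107.2 353.7] [160.3   0.2  82.2] F [-0.3 -0.   0. ] w 0.5 J [10.0, -6.0, -35.0, 116.0, 9.0, 53.0, -37.0]
[ -0.1,-0.1,-0.2,0,0,0,0.5 ]
[ 0.5,-0.1,-1.4,0,0,0,0.5, 0.5,-0.1,-1.3,0,0,0,0.5, 0.5,0,-1.4,0,0,0,0.5, 0.5,-0.1,-1.3,0,0,0,0.5, 0.5,0,-1.4,0,0,0,0.5 ]
```

arm_command:
  steps: [0.5,-0.1,-1.4,0,0,0,0.5,0.5,-0.1,-1.3,0,0,0,0.5,0.5,0,-1.4,0,0,0,0.5,0.5,-0.1,-1.4,0,0,0,0.5,0.4,0,-1.5,0,0,0,0.5]

```text
time: 12.15
ee_pos: [493.8, 104.0, 282.5]
tool_rot: [160.3, 0.2, 82.1]
ft_force: [-0.1, 0.2, -0.6]
width: 0.497
finger_force: 0.0
```

arm_command:
  steps: [0,0,0,0,0,0,0.3,0,0,0,0,0,0,0.3,0,0,0,0,0,0,0.3]

```text
time: 12.4
ee_pos: [492.5, 104.2, 283.3]
tool_rot: [160.3, 0.2, 82.2]
ft_force: [-0.5, 0.5, 0.3]
width: 0.299
finger_force: 0.0
```

```bash
sed -i 's/>70)/>105)/' rods.py; python3 rods.py; python3 plan.py -.69,22,1,.3 0.3,22,40,.3
```

```text
tray  [(np.int32(15), [322.0, 298.0], [2, 14]), (np.int32(183), [351.0, 303.0], [43, 6])]
ramp  [(np.int32(171), [335.0, 264.0], [19, 12]), (np.int32(107), [362.0, 263.0], [30, 5])]
t 12.45 [492.5 104.2 283.6] [160.3   0.2  82.2] F [ 0.2 -0.9 -0.8] w 0.3 J [10.0, 1.0, -36.0, 119.0, 16.0, 45.0, -44.0]
[ 0,-0.2,0,0,0,0,0.3 ]
[ 0.2,0,0.2,0.01,0.01,0,0.3, 0.2,0,0.2,0,0.01,0,0.3, 0.2,0,0.1,0,0.02,0,0.3, 0.2,-0.1,0.2,0,0.01,0,0.3, 0.2,0,0.1,0,0.01,0,0.3 ]
[ 0.3,0,0.2,0,0.01,0,0.3, 0.2,0,0.1,0.01,0.01,0,0.3, 0.2,-0.1,0.1,0,0.02,0,0.3, 0.2,0,0.2,0,0.01,0,0.3, 0.3,0,0.1,0,0.01,0,0.3 ]
[ 0.2,-0.1,0.1,0,0.01,0,0.3, 0.2,0,0.1,0,0.02,0,0.3, 0.2,0,0.1,0.01,0.01,0,0.3, 0.3,-0.1,0.1,0,0.01,0,0.3, 0.2,0,0.1,0,0.01,0,0.3 ]
[ 0.3,0,0.1,0,0.01,0,0.3, 0.2,-0.1,0.1,0,0.02,0,0.3, 0.3,0,0,0,0.01,0,0.3, 0.2,0,0.1,0.01,0.01,0,0.3, 0.3,-0.1,0,0,0.01,0,0.3 ]
[ 0.2,0,0.1,0,0.02,0,0.3, 0.3,0,0,0,0.01,0,0.3, 0.2,-0.1,0.1,0,0.01,0,0.3, 0.3,0,0,0,0.01,0,0.3, 0.2,0,0,0.01,0.01,0,0.3 ]
[ 0.3,-0.1,0,0,0.02,0,0.3, 0.2,0,0,0,0.01,0,0.3, 0.3,0,0,0,0.01,0,0.3, 0.2,-0.1,0,0,0.01,0,0.3, 0.3,0,0,0,0.02,0,0.3 ]
[ 0.2,0,0,0.01,0.01,0,0.3, 0.3,-0.1,0,0,0.01,0,0.3, 0.3,0,0,0,0.01,0,0.3, 0.2,0,-0.1,0,0.02,0,0.3, 0.3,-0.1,0,0,0.01,0,0.3 ]
[ 0.2,0,-0.1,0,0.01,0,0.3, 0.3,0,0,0.01,0.01,0,0.3, 0.2,-0.1,-0.1,0,0.01,0,0.3, 0.3,0,-0.1,0,0.02,0,0.3, 0.2,0,0,0,0.01,0,0.3 ]
```

arm_command:
  steps: [0.2,0,0.2,0.01,0.01,0,0.3,0.2,0,0.2,0,0.01,0,0.3,0.2,0,0.1,0,0.02,0,0.3,0.2,-0.1,0.2,0,0.01,0,0.3,0.2,0,0.1,0,0.01,0,0.3]

```text
time: 12.87
ee_pos: [499.9, 103.1, 290.2]
tool_rot: [164.1, 0.3, 82.2]
ft_force: [-10.7, 0.8, 4.6]
width: 0.299
finger_force: 4.5
```

arm_command:
  steps: [0,0,0,0,0,0,0.3,0,0,0,0,0,0,0.3,0,0,0,0,0,0,0.3,0,0,0,0,0,0,0.3,0,0,0,0,0,0,0.3]

```text
time: 13.28
ee_pos: [500.6, 103.1, 290.4]
tool_rot: [164.0, 0.2, 82.2]
ft_force: [-6.7, 0.6, 2.5]
width: 0.304
finger_force: 2.6
```

```bash
python3 rods.py
```

```text
tray  [(np.int32(14), [322.0, 298.0], [1, 14]), (np.int32(181), [351.0, 303.0], [42, 6])]
ramp  [(np.int32(178), [335.0, 264.0], [19, 12]), (np.int32(152), [363.0, 263.0], [30, 6])]
```

arm_command:
  steps: [0.3,0,0.2,0,0.01,0,0.3,0.2,0,0.1,0.01,0.01,0,0.3,0.2,-0.1,0.1,0,0.02,0,0.3,0.2,0,0.2,0,0.01,0,0.3]

```text
time: 13.67
ee_pos: [509.1, 102.2, 296.2]
tool_rot: [167.1, 0.1, 82.2]
ft_force: [-4.0, 0.5, -1.6]
width: 0.299
finger_force: 2.4
```

arm_command:
  steps: [0,0,0,0,0,0,0.3,0,0,0,0,0,0,0.3,0,0,0,0,0,0,0.3,0,0,0,0,0,0,0.3,0,0,0,0,0,0,0.3]

```text
time: 14.08
ee_pos: [510.2, 102.1, 296.5]
tool_rot: [166.8, 0.0, 82.2]
ft_force: [-4.1, 0.8, 2.1]
width: 0.301
finger_force: 2.2
```

```bash
python3 rods.py
```

```text
tray  [(np.int32(14), [322.0, 298.0], [1, 14]), (np.int32(180), [351.0, 303.0], [42, 6])]
ramp  [(np.int32(175), [335.0, 264.0], [18, 12]), (np.int32(202), [362.0, 264.0], [31, 8])]
```

arm_command:
  steps: [0.3,0,0.1,0,0.01,0,0.3,0.2,-0.1,0.1,0,0.01,0,0.3,0.2,0,0.1,0,0.02,0,0.3,0.2,0,0.1,0.01,0.01,0,0.3]

```text
time: 14.47
ee_pos: [518.8, 101.2, 300.4]
tool_rot: [169.8, -0.1, 82.3]
ft_force: [-6.9, -0.9, 3.5]
width: 0.302
finger_force: 3.1
```

arm_command:
  steps: [0,0,0,0,0,0,0.3,0,0,0,0,0,0,0.3,0,0,0,0,0,0,0.3,0,0,0,0,0,0,0.3,0,0,0,0,0,0,0.3]

```text
time: 14.88
ee_pos: [519.7, 100.8, 300.5]
tool_rot: [169.6, -0.2, 82.2]
ft_force: [-1.7, 1.6, 1.1]
width: 0.299
finger_force: 0.8
```

```bash
python3 rods.py
```

```text
tray  [(np.int32(14), [322.0, 298.0], [1, 14]), (np.int32(478), [350.0, 300.0], [43, 13])]
ramp  [(np.int32(171), [334.0, 264.0], [18, 12]), (np.int32(249), [362.0, 265.0], [32, 9])]
```

```bash
python3 rods.py s5; python3 - <<'E'
import cv2
b=cv2.imread("pics/s5.png")[130:320,240:450]
cv2.imwrite("pics/s5c.png",cv2.resize(b,None,fx=3,fy=3,interpolation=2))
E
python3 plan.py
```

```text
tray [[379, 273], [381, 311], [322, 310], [323, 272]] [(np.int32(14), [322.0, 298.0], [1, 14]), (np.int32(478), [350.0, 300.0], [43, 13])]
ramp  [(np.int32(170), [334.0, 264.0], [18, 12]), (np.int32(250), [362.0, 265.0], [32, 9])]
t 14.9833 [519.7 100.8 300.4] [169.7  -0.2  82.2] F [-1.6  1.1  0.6] w 0.3 J [11.0, 7.0, -35.0, 109.0, 11.0, 56.0, -36.0]
```

View pics/s5c.png

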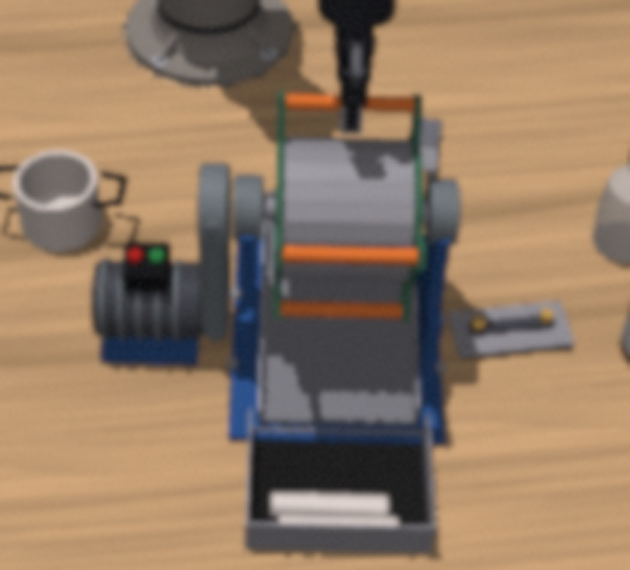

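```bash
python3 plan.py -.384,22,1,.3 -.85,22,12,.3 -.85,-50,4,.5 .79,-50,10,.5
```

```text
t 14.9833 [519.7 100.8 300.4] [169.7  -0.2  82.2] F [-1.6  1.1  0.6] w 0.3 J [11.0, 7.0, -35.0, 109.0, 11.0, 56.0, -36.0]
[ 0,-0.2,0.1,0,-0.01,0,0.3 ]
[ -0.4,0.1,-0.2,-0.01,-0.02,0,0.3, -0.3,0,-0.2,0,-0.02,0,0.3, -0.4,0.1,-0.2,0,-0.02,0,0.3, -0.3,0,-0.2,0,-0.02,0,0.3, -0.4,0.1,-0.2,-0.01,-0.02,0,0.3 ]
[ -0.3,0,-0.3,0,-0.02,0,0.3, -0.3,0.1,-0.2,0,-0.02,0,0.3, -0.3,0,-0.3,-0.01,-0.01,0,0.3, -0.3,0,-0.3,0,-0.02,0,0.3, -0.3,0.1,-0.2,0,-0.02,0,0.3 ]
[ -0.3,0,-0.3,0,-0.02,0,0.3, -0.2,0,-0.4,-0.01,-0.02,0,0.3 ]
[ -0.8,0.1,1.7,0,0,0,0.5, -0.7,0.1,1.6,0,0,0,0.5, -0.7,0.1,1.7,0,0,0,0.5, -0.8,0.1,1.6,0,0,0,0.5 ]
[ 1.7,-0.2,1.5,0.01,0.08,0,0.5, 2,-0.3,1.2,0.02,0.08,0,0.5, 2.1,-0.2,0.8,0.01,0.08,0,0.5, 2.2,-0.3,0.6,0.01,0.08,0,0.5, 2.2,-0.3,0.3,0.01,0.08,0,0.5 ]
[ 2.3,-0.3,-0.2,0.01,0.09,0,0.5, 2.2,-0.3,-0.4,0.01,0.08,0,0.5, 2.1,-0.3,-0.8,0.01,0.08,0,0.5, 2,-0.3,-1.1,0.01,0.08,0,0.5, 1.8,-0.2,-1.3,0.01,0.08,0,0.5 ]
```

arm_command:
  steps: [-0.4,0,-0.2,-0.01,-0.02,0,0.3,-0.3,0,-0.2,0,-0.02,0,0.3,-0.4,0,-0.2,0,-0.02,0,0.3,-0.3,0,-0.2,0,-0.02,0,0.3,-0.4,0.1,-0.2,-0.01,-0.02,0,0.3]

```text
time: 15.4
ee_pos: [502.2, 101.4, 290.7]
tool_rot: [163.6, 0.2, 82.2]
ft_force: [1.8, -1.1, -0.9]
width: 0.3
finger_force: 1.1
```

arm_command:
  steps: [-0.3,0,-0.3,0,-0.02,0,0.3,-0.3,0.1,-0.2,0,-0.02,0,0.3,-0.3,0,-0.3,-0.01,-0.01,0,0.3,-0.3,0,-0.3,0,-0.02,0,0.3,-0.3,0.1,-0.2,0,-0.02,0,0.3]

```text
time: 15.82
ee_pos: [487.0, 103.7, 277.7]
tool_rot: [158.4, 0.0, 82.2]
ft_force: [3.3, -1.0, -1.7]
width: 0.301
finger_force: 1.3
```

arm_command:
  steps: [-0.3,0,-0.3,0,-0.02,0,0.3,-0.2,0,-0.4,-0.01,-0.02,0,0.3,0,0,0,0,0,0,0.3,0,0,0,0,0,0,0.5,0,0,0,0,0,0,0.5]

```text
time: 16.23
ee_pos: [481.6, 103.8, 270.5]
tool_rot: [156.3, 0.3, 82.2]
ft_force: [0.1, -0.8, -0.0]
width: 0.496
finger_force: 0.0
```

```bash
python3 rods.py;python3 plan.py -.85,22,1,.5 -.85,-50,4,.5 .79,-50,10,.5
```

```text
tray  [(np.int32(14), [322.0, 298.0], [1, 14]), (np.int32(477), [350.0, 300.0], [43, 13])]
ramp  [(np.int32(197), [340.0, 265.0], [51, 12])]
t 16.2833 [481.8 103.8 270.6] [156.3   0.3  82.2] F [ 0.5 -0.4  0.1] w 0.5 J [9.0, -1.0, -37.0, 124.0, 21.0, 39.0, -50.0]
[ 0,0,0.1,0,-0.01,0,0.5 ]
[ -0.8,0.1,1.7,0,0,0,0.5, -0.7,0.1,1.6,0,0,0,0.5, -0.7,0.1,1.6,0,0,0,0.5, -0.8,0.1,1.7,0,0,0,0.5 ]
[ 1.7,-0.2,1.5,0.01,0.08,0,0.5, 2,-0.2,1.1,0.02,0.08,0,0.5, 2,-0.3,0.9,0.01,0.08,0,0.5, 2.2,-0.3,0.6,0.01,0.08,0,0.5, 2.3,-0.3,0.2,0.01,0.08,0,0.5 ]
[ 2.3,-0.3,-0.1,0.01,0.09,0,0.5, 2.2,-0.3,-0.4,0.01,0.08,0,0.5, 2.1,-0.3,-0.8,0.01,0.08,0,0.5, 2,-0.3,-1.1,0.01,0.08,0,0.5, 1.8,-0.2,-1.3,0.01,0.08,0,0.5 ]
```

arm_command:
  steps: [-0.8,0.1,1.7,0,0,0,0.5,-0.7,0.1,1.6,0,0,0,0.5,-0.7,0.1,1.6,0,0,0,0.5,-0.8,0.1,1.7,0,0,0,0.5]

```text
time: 16.62
ee_pos: [451.4, 107.8, 337.0]
tool_rot: [156.4, 0.3, 82.2]
ft_force: [0.5, -0.5, 0.6]
width: 0.498
finger_force: 0.0
```

arm_command:
  steps: [1.7,-0.2,1.5,0.01,0.08,0,0.5,2,-0.2,1.1,0.02,0.08,0,0.5,2,-0.3,0.9,0.01,0.08,0,0.5,2.2,-0.3,0.6,0.01,0.08,0,0.5,2.3,-0.3,0.2,0.01,0.08,0,0.5]

```text
time: 17.03
ee_pos: [555.4, 94.4, 381.3]
tool_rot: [179.5, -0.1, 82.2]
ft_force: [-0.2, 0.7, 0.6]
width: 0.5
finger_force: 0.0
```

arm_command:
  steps: [2.3,-0.3,-0.1,0.01,0.09,0,0.5,2.2,-0.3,-0.4,0.01,0.08,0,0.5,2.1,-0.3,-0.8,0.01,0.08,0,0.5,2,-0.3,-1.1,0.01,0.08,0,0.5,1.8,-0.2,-1.3,0.01,0.08,0,0.5]

```text
time: 17.45
ee_pos: [659.5, 79.9, 342.0]
tool_rot: [-156.7, 0.3, 82.2]
ft_force: [0.5, 0.2, 0.7]
width: 0.501
finger_force: 0.0
```

arm_command:
  steps: [0,0,0,0,0,0,0.5,0,0,0,0,0,0,0.5,0,0,0,0,0,0,0.5]

```text
time: 17.7
ee_pos: [657.7, 81.1, 342.1]
tool_rot: [-156.8, 0.3, 82.3]
ft_force: [0.4, -0.2, 1.6]
width: 0.495
finger_force: 0.0
```

```bash
sed -i 's/(180,220)/(160,190,220)/' ang.py; python3 ang.py; python3 plan.py .77,-50,1,.5 .77,22,5,.5
```

```text
160 [(155, 164), (379, 391)]
190 [(160, 168), (378, 389)]
220 [(166, 173), (310, 331)]
0.35 254
0.4 262
0.45 271
0.5 280
0.55 289
0.6 297
0.65 306
0.7 314
0.75 322
0.8 330
0.85 338
0.9 345
0.95 352
t 17.75 [657.4  81.4 344.1] [-157.     0.3   82.3] F [-0.2  0.7  0.6] w 0.5 J [5.0, 38.0, -27.0, 62.0, 6.0, 104.0, -27.0]
[ -0.1,0,0.1,0,-0.02,0,0.5 ]
[ -0.6,0,-1.4,0,0,0,0.5, -0.5,0.1,-1.3,0,0,0,0.5, -0.6,0.1,-1.3,0,0,0,0.5, -0.5,0,-1.4,0,0,0,0.5, -0.5,0.1,-1.3,0,0,0,0.5 ]
```

arm_command:
  steps: [-0.8,0,-1.2,0,-0.02,0,0.5,-0.6,0.1,-1.3,0,0,0,0.5,-0.6,0.1,-1.3,0,0,0,0.5,-0.5,0,-1.4,0,0,0,0.5,-0.5,0,-1.3,0,0,0,0.5]

```text
time: 18.17
ee_pos: [626.8, 83.3, 280.7]
tool_rot: [-158.3, 0.1, 82.4]
ft_force: [-0.6, -0.3, -0.2]
width: 0.504
finger_force: 0.0
```

arm_command:
  steps: [0,0,0,0,0,0,0.3,0,0,0,0,0,0,0.3,0,0,0,0,0,0,0.3]

```text
time: 18.42
ee_pos: [627.9, 83.1, 280.2]
tool_rot: [-158.2, 0.1, 82.3]
ft_force: [-0.6, 0.6, 0.5]
width: 0.298
finger_force: 0.0
```

```bash
python3 plan.py .74,22,1,.3 -.85,22,30,.3
```

```text
t 18.4167 [627.9  83.1 280.2] [-1.582e+02  1.000e-01  8.230e+01] F [-0.6  0.6  0.5] w 0.3 J [6.0, 36.0, -28.0, 74.0, 6.0, 93.0, -28.0]
[ -0.1,0.2,0,0,-0.01,0,0.3 ]
[ -0.4,0,0.4,0,-0.03,0,0.3, -0.4,0.1,0.4,-0.01,-0.02,0,0.3, -0.5,0,0.3,0,-0.03,0,0.3, -0.4,0.1,0.3,0,-0.03,0,0.3, -0.5,0.1,0.3,-0.01,-0.02,0,0.3 ]
[ -0.5,0,0.2,0,-0.03,0,0.3, -0.5,0.1,0.2,0,-0.02,0,0.3, -0.5,0.1,0.2,-0.01,-0.03,0,0.3, -0.5,0,0.2,0,-0.03,0,0.3, -0.5,0.1,0.1,0,-0.02,0,0.3 ]
[ -0.6,0.1,0.1,-0.01,-0.03,0,0.3, -0.5,0.1,0.1,0,-0.03,0,0.3, -0.6,0,0.1,0,-0.02,0,0.3, -0.5,0.1,0,-0.01,-0.03,0,0.3, -0.6,0.1,0,0,-0.02,0,0.3 ]
[ -0.5,0,-0.1,-0.01,-0.03,0,0.3, -0.5,0.1,-0.1,0,-0.03,0,0.3, -0.6,0.1,-0.1,0,-0.02,0,0.3, -0.5,0.1,-0.1,-0.01,-0.03,0,0.3, -0.5,0,-0.2,0,-0.03,0,0.3 ]
[ -0.5,0.1,-0.2,0,-0.02,0,0.3, -0.5,0.1,-0.2,-0.01,-0.03,0,0.3, -0.5,0,-0.3,0,-0.02,0,0.3, -0.5,0.1,-0.2,0,-0.03,0,0.3, -0.5,0,-0.3,-0.01,-0.03,0,0.3 ]
[ -0.4,0.1,-0.4,0,-0.02,0,0.3, -0.4,0.1,-0.3,0,-0.03,0,0.3, -0.4,0,-0.4,-0.01,-0.03,0,0.3, -0.4,0.1,-0.4,0,-0.02,0,0.3, -0.4,0,-0.4,-0.01,-0.03,0,0.3 ]
```

arm_command:
  steps: [-0.4,0,0.4,0,-0.03,0,0.3,-0.4,0.1,0.4,-0.01,-0.02,0,0.3,-0.5,0,0.3,0,-0.03,0,0.3,-0.4,0.1,0.3,0,-0.03,0,0.3,-0.5,0.1,0.3,-0.01,-0.02,0,0.3]

```text
time: 18.83
ee_pos: [606.6, 85.5, 296.6]
tool_rot: [-165.9, 0.3, 82.2]
ft_force: [3.8, -1.3, 2.0]
width: 0.299
finger_force: 1.5
```

arm_command:
  steps: [-0.5,0,0.2,0,-0.03,0,0.3,-0.5,0.1,0.2,0,-0.02,0,0.3,-0.5,0.1,0.2,-0.01,-0.03,0,0.3,-0.5,0,0.2,0,-0.03,0,0.3,-0.5,0.1,0.1,0,-0.02,0,0.3]

```text
time: 19.25
ee_pos: [580.6, 89.4, 304.9]
tool_rot: [-173.2, -0.1, 82.3]
ft_force: [3.2, -1.2, 2.8]
width: 0.3
finger_force: 1.5
```

arm_command:
  steps: [-0.6,0.1,0.1,-0.01,-0.03,0,0.3,-0.5,0.1,0.1,0,-0.03,0,0.3,-0.6,0,0.1,0,-0.02,0,0.3,-0.5,0.1,0,-0.01,-0.03,0,0.3,-0.6,0.1,0,0,-0.02,0,0.3]

```text
time: 19.67
ee_pos: [552.7, 93.2, 307.7]
tool_rot: [179.2, 0.0, 82.3]
ft_force: [2.5, -0.8, 3.0]
width: 0.299
finger_force: 1.5
```

```bash
python3 rods.py; python3 plan.py
```

```text
tray  [(np.int32(14), [322.0, 298.0], [1, 14]), (np.int32(480), [350.0, 300.0], [44, 13])]
ramp  [(np.int32(153), [334.0, 263.0], [15, 12]), (np.int32(265), [360.0, 265.0], [34, 9])]
t 19.7167 [550.8  93.8 307.7] [179.3   0.   82.4] F [-1.4  0.7 -0.5] w 0.3 J [9.0, 15.0, -31.0, 99.0, 9.0, 68.0, -31.0]
```

arm_command:
  steps: [-0.5,0,-0.1,-0.01,-0.03,0,0.3,-0.5,0.1,-0.1,0,-0.03,0,0.3,-0.6,0.1,-0.1,0,-0.02,0,0.3,-0.5,0.1,-0.1,-0.01,-0.03,0,0.3,-0.5,0,-0.2,0,-0.03,0,0.3]

```text
time: 20.13
ee_pos: [527.1, 96.4, 301.6]
tool_rot: [171.2, 0.1, 82.3]
ft_force: [4.4, 0.6, 2.7]
width: 0.302
finger_force: 1.6
```

arm_command:
  steps: [-0.5,0.1,-0.2,0,-0.02,0,0.3,-0.5,0.1,-0.2,-0.01,-0.03,0,0.3,-0.5,0,-0.3,0,-0.02,0,0.3,-0.5,0.1,-0.2,0,-0.03,0,0.3,-0.5,0,-0.3,-0.01,-0.03,0,0.3]

```text
time: 20.55
ee_pos: [502.3, 99.6, 289.5]
tool_rot: [163.6, 0.1, 82.3]
ft_force: [4.5, 1.7, -1.4]
width: 0.297
finger_force: 2.1
```

arm_command:
  steps: [-0.4,0.1,-0.3,0,-0.02,0,0.3,-0.4,0.1,-0.3,0,-0.03,0,0.3,-0.4,0,-0.4,-0.01,-0.03,0,0.3,-0.4,0.1,-0.4,0,-0.02,0,0.3,-0.4,0,-0.4,-0.01,-0.03,0,0.3]

```text
time: 20.97
ee_pos: [482.4, 102.5, 271.7]
tool_rot: [156.1, 0.3, 82.2]
ft_force: [5.7, -0.4, -0.0]
width: 0.299
finger_force: 2.1
```

arm_command:
  steps: [0,0,0,0,0,0,0.3,0,0,0,0,0,0,0.5,0,0,0,0,0,0,0.5]

```text
time: 21.22
ee_pos: [481.4, 101.8, 270.4]
tool_rot: [156.4, 0.4, 82.2]
ft_force: [0.1, 0.2, -0.1]
width: 0.5
finger_force: 0.0
```

```bash
python3 rods.py; python3 plan.py -.85,22,1,.5 -.85,-50,4,.5 .73,-50,10,.5
```

```text
tray  [(np.int32(14), [322.0, 298.0], [1, 14]), (np.int32(476), [350.0, 300.0], [43, 12])]
ramp  [(np.int32(158), [335.0, 265.0], [21, 12]), (np.int32(36), [361.0, 269.0], [28, 2])]
t 21.2667 [481.6 101.7 270.5] [156.4   0.3  82.2] F [ 0.4 -0.1  0.1] w 0.5 J [7.0, -1.0, -34.0, 124.0, 21.0, 39.0, -49.0]
[ 0,0.2,0.1,0,-0.01,0,0.5 ]
[ -0.8,0.1,1.7,0,0,0,0.5, -0.7,0.1,1.6,0,0,0,0.5, -0.7,0.1,1.7,0,0,0,0.5, -0.8,0.1,1.6,0,0,0,0.5 ]
[ 1.7,-0.2,1.4,0.01,0.07,0,0.5, 1.8,-0.2,1.2,0.02,0.08,0,0.5, 2,-0.3,0.9,0.01,0.08,0,0.5, 2.1,-0.3,0.6,0.01,0.08,0,0.5, 2.2,-0.3,0.2,0.01,0.08,0,0.5 ]
[ 2.2,-0.3,0,0.01,0.08,0,0.5, 2.2,-0.2,-0.4,0.01,0.07,0,0.5, 2,-0.3,-0.6,0.01,0.08,0,0.5, 2,-0.3,-1,0.01,0.08,0,0.5, 1.8,-0.2,-1.2,0.01,0.08,0,0.5 ]
```

arm_command:
  steps: [-0.8,0.2,1.7,0,0,0,0.5,-0.7,0.2,1.6,0,0,0,0.5,-0.7,0.1,1.7,0,0,0,0.5,-0.8,0.1,1.6,0,0,0,0.5]

```text
time: 21.6
ee_pos: [451.3, 107.9, 337.2]
tool_rot: [156.4, 0.3, 82.2]
ft_force: [0.0, 0.1, 0.5]
width: 0.506
finger_force: 0.0
```

arm_command:
  steps: [1.7,-0.2,1.4,0.01,0.07,0,0.5,1.8,-0.2,1.2,0.02,0.08,0,0.5,2,-0.3,0.9,0.01,0.08,0,0.5,2.1,-0.3,0.6,0.01,0.08,0,0.5,2.2,-0.3,0.2,0.01,0.08,0,0.5]

```text
time: 22.02
ee_pos: [551.1, 94.5, 381.2]
tool_rot: [179.1, -0.1, 82.2]
ft_force: [0.7, 1.7, -0.0]
width: 0.503
finger_force: 0.0
```

arm_command:
  steps: [2.2,-0.3,0,0.01,0.08,0,0.5,2.2,-0.2,-0.4,0.01,0.07,0,0.5,2,-0.3,-0.6,0.01,0.08,0,0.5,2,-0.3,-1,0.01,0.08,0,0.5,1.8,-0.2,-1.2,0.01,0.08,0,0.5]

```text
time: 22.43
ee_pos: [653.2, 80.9, 347.2]
tool_rot: [-158.3, 0.1, 82.2]
ft_force: [0.3, 0.7, 0.2]
width: 0.502
finger_force: 0.0
```

arm_command:
  steps: [0,0,0,0,0,0,0.5,0,0,0,0,0,0,0.5,0,0,0,0,0,0,0.5]

```text
time: 22.68
ee_pos: [651.6, 82.1, 347.0]
tool_rot: [-158.5, 0.1, 82.3]
ft_force: [-1.2, 1.0, 0.8]
width: 0.5
finger_force: 0.0
```

```bash
python3 ang.py; python3 plan.py .73,-50,1,.5 .73,22,5,.5
```

```text
160 [(158, 167), (380, 392)]
190 [(164, 172), (319, 342), (379, 390)]
220 [(169, 176), (320, 341), (377, 383)]
0.3 255
0.35 264
0.4 272
0.45 281
0.5 290
0.55 298
0.6 307
0.65 315
0.7 324
0.75 332
0.8 339
0.85 346
0.9 353
0.95 359
t 22.7333 [651.3  82.4 348.9] [-1.586e+02  1.000e-01  8.230e+01] F [ 0.1 -0.6 -0.1] w 0.5 J [4.0, 36.0, -25.0, 64.0, 5.0, 101.0, -26.0]
[ 0,-0.1,-0.1,0,-0.01,0,0.5 ]
[ -0.5,0.1,-1.3,0,0,0,0.5, -0.5,0,-1.3,0,0,0,0.5, -0.5,0.1,-1.4,0,0,0,0.5, -0.5,0.1,-1.3,0,0,0,0.5, -0.5,0,-1.4,0,0,0,0.5 ]
```

arm_command:
  steps: [-0.5,0,-1.3,0,0,0,0.5,-0.5,0,-1.4,0,0,0,0.5,-0.5,0.1,-1.4,0,0,0,0.5,-0.5,0.1,-1.3,0,0,0,0.5,-0.4,0,-1.4,0,0,0,0.5]

```text
time: 23.15
ee_pos: [626.7, 84.6, 282.7]
tool_rot: [-158.9, 0.1, 82.3]
ft_force: [-0.7, -0.4, -0.7]
width: 0.501
finger_force: 0.0
```

arm_command:
  steps: [0,0,0,0,0,0,0.3,0,0,0,0,0,0,0.3,0,0,0,0,0,0,0.3]

```text
time: 23.4
ee_pos: [627.9, 84.0, 282.1]
tool_rot: [-158.8, 0.1, 82.2]
ft_force: [0.2, -0.4, -0.1]
width: 0.295
finger_force: 0.0
```

```bash
python3 plan.py .74,22,1,.3 -.82,22,30,.3
```

```text
t 23.4 [627.9  84.  282.1] [-1.588e+02  1.000e-01  8.220e+01] F [ 0.2 -0.4 -0.1] w 0.3 J [5.0, 36.0, -25.0, 74.0, 5.0, 93.0, -27.0]
[ -0.1,0.1,-0.2,0,0,0,0.3 ]
[ -0.4,0,0.4,0,-0.03,0,0.3, -0.4,0.1,0.3,-0.01,-0.02,0,0.3, -0.4,0,0.4,0,-0.03,0,0.3, -0.5,0.1,0.3,0,-0.02,0,0.3, -0.4,0.1,0.2,-0.01,-0.03,0,0.3 ]
[ -0.5,0,0.3,0,-0.03,0,0.3, -0.5,0.1,0.2,0,-0.02,0,0.3, -0.5,0.1,0.2,-0.01,-0.03,0,0.3, -0.5,0,0.2,0,-0.02,0,0.3, -0.5,0.1,0.1,0,-0.03,0,0.3 ]
[ -0.6,0.1,0.1,-0.01,-0.02,0,0.3, -0.5,0,0.1,0,-0.03,0,0.3, -0.5,0.1,0.1,0,-0.03,0,0.3, -0.6,0.1,0,-0.01,-0.02,0,0.3, -0.5,0.1,0,0,-0.03,0,0.3 ]
[ -0.5,0,-0.1,0,-0.02,0,0.3, -0.6,0.1,0,-0.01,-0.03,0,0.3, -0.5,0.1,-0.1,0,-0.02,0,0.3, -0.5,0,-0.1,-0.01,-0.03,0,0.3, -0.5,0.1,-0.2,0,-0.03,0,0.3 ]
[ -0.5,0.1,-0.2,0,-0.02,0,0.3, -0.5,0,-0.2,-0.01,-0.03,0,0.3, -0.5,0.1,-0.2,0,-0.02,0,0.3, -0.5,0.1,-0.3,0,-0.03,0,0.3, -0.4,0,-0.3,-0.01,-0.02,0,0.3 ]
[ -0.5,0.1,-0.3,0,-0.03,0,0.3, -0.4,0,-0.3,0,-0.03,0,0.3, -0.4,0.1,-0.4,-0.01,-0.02,0,0.3, -0.4,0,-0.4,0,-0.03,0,0.3, -0.4,0.1,-0.4,0,-0.02,0,0.3 ]
```

arm_command:
  steps: [-0.4,0,0.3,0,-0.03,0,0.3,-0.4,0.1,0.3,-0.01,-0.02,0,0.3,-0.4,0,0.4,0,-0.03,0,0.3,-0.5,0.1,0.3,0,-0.02,0,0.3,-0.5,0.1,0.2,-0.01,-0.03,0,0.3]

```text
time: 23.82
ee_pos: [607.3, 86.0, 296.5]
tool_rot: [-166.5, 0.2, 82.1]
ft_force: [5.6, -2.9, 3.5]
width: 0.303
finger_force: 2.6
```

arm_command:
  steps: [-0.5,0,0.3,0,-0.03,0,0.3,-0.5,0.1,0.2,0,-0.02,0,0.3,-0.5,0.1,0.1,-0.01,-0.03,0,0.3,-0.5,0,0.2,0,-0.02,0,0.3,-0.5,0.1,0.1,0,-0.03,0,0.3]

```text
time: 24.23
ee_pos: [581.5, 90.2, 305.3]
tool_rot: [-173.8, -0.3, 82.2]
ft_force: [4.4, -0.4, 2.5]
width: 0.301
finger_force: 2.2
```

arm_command:
  steps: [-0.6,0.1,0.1,-0.01,-0.02,0,0.3,-0.5,0,0.1,0,-0.03,0,0.3,-0.5,0.1,0.1,0,-0.03,0,0.3,-0.6,0.1,0,-0.01,-0.02,0,0.3,-0.5,0.1,0,0,-0.03,0,0.3]

```text
time: 24.65
ee_pos: [553.8, 94.1, 307.8]
tool_rot: [178.7, -0.1, 82.2]
ft_force: [2.4, -0.7, 3.6]
width: 0.299
finger_force: 1.8
```

arm_command:
  steps: [-0.5,0,-0.1,0,-0.02,0,0.3,-0.6,0.1,0,-0.01,-0.03,0,0.3,-0.5,0.1,-0.1,0,-0.02,0,0.3,-0.5,0,-0.1,-0.01,-0.03,0,0.3,-0.5,0.1,-0.2,0,-0.03,0,0.3]

```text
time: 25.07
ee_pos: [527.8, 97.5, 302.8]
tool_rot: [171.1, 0.0, 82.2]
ft_force: [3.0, -0.5, 3.4]
width: 0.302
finger_force: 1.8
```

arm_command:
  steps: [-0.5,0.1,-0.2,0,-0.02,0,0.3,-0.5,0,-0.2,-0.01,-0.03,0,0.3,-0.5,0.1,-0.2,0,-0.02,0,0.3,-0.5,0.1,-0.3,0,-0.03,0,0.3,-0.4,0,-0.3,-0.01,-0.02,0,0.3]

```text
time: 25.48
ee_pos: [503.4, 100.3, 290.7]
tool_rot: [164.2, 0.2, 82.2]
ft_force: [3.3, 0.1, 2.4]
width: 0.298
finger_force: 1.6
```

arm_command:
  steps: [-0.5,0.1,-0.3,0,-0.03,0,0.3,-0.4,0,-0.3,0,-0.03,0,0.3,-0.4,0.1,-0.4,-0.01,-0.02,0,0.3,-0.4,0,-0.4,0,-0.03,0,0.3,-0.4,0.1,-0.4,0,-0.02,0,0.3]

```text
time: 25.9
ee_pos: [482.5, 103.5, 272.6]
tool_rot: [156.7, -0.2, 82.2]
ft_force: [2.0, -1.4, 3.5]
width: 0.298
finger_force: 1.8
```

arm_command:
  steps: [0,0,0,0,0,0,0.3,0,0,0,0,0,0,0.5,0,0,0,0,0,0,0.5]

```text
time: 26.15
ee_pos: [482.2, 102.7, 271.4]
tool_rot: [157.0, -0.1, 82.2]
ft_force: [0.2, -0.2, -1.0]
width: 0.498
finger_force: 0.0
```

```bash
python3 rods.py; python3 plan.py -.83,22,1,.5 -.83,-90,5,.5
```

```text
tray  [(np.int32(14), [322.0, 298.0], [1, 14]), (np.int32(477), [350.0, 300.0], [44, 12])]
ramp  [(np.int32(161), [335.0, 265.0], [20, 12]), (np.int32(28), [362.0, 269.0], [26, 2])]
t 26.2 [482.4 102.7 271.4] [157.   -0.2  82.2] F [0.3 0.3 0.7] w 0.5 J [4.0, -1.0, -31.0, 124.0, 19.0, 39.0, -48.0]
[ 0,0.1,0.2,0,-0.01,0,0.5 ]
[ -0.9,0.2,2.1,0,0,0,0.5, -0.9,0.1,2,0,0,0,0.5, -0.9,0.1,2.1,0,0,0,0.5, -0.9,0.1,2,0,0,0,0.5, -0.8,0.1,2.1,0,0,0,0.5 ]
```

arm_command:
  steps: [-0.8,0.1,1.8,0,0,0,0.5,-0.8,0.1,1.8,0,0,0,0.5,-0.8,0.1,1.8,0,0,0,0.5,-0.6,0,2,0,0,0,0.5,0,0,2,0,0,0,0.5]

```text
time: 26.62
ee_pos: [451.4, 105.9, 366.1]
tool_rot: [157.1, -0.1, 82.2]
ft_force: [0.2, 0.8, -0.6]
width: 0.501
finger_force: 0.0
```

arm_command:
  steps: [0,0,2,0,0.05,0,0.5,0,0,2,0,0.05,0,0.5,0,0,2,0,0.05,0,0.5,0,0,0,0,0,0,0.5,0,0,0,0,0,0,0.5]

```text
time: 27.03
ee_pos: [453.5, 106.0, 426.1]
tool_rot: [165.4, 0.9, 82.2]
ft_force: [-0.9, 0.1, -0.2]
width: 0.499
finger_force: 0.0
```

```bash
python3 rods.py s6; python3 plan.py; python3 - <<'E'
import cv2
b=cv2.imread("pics/s6.png")[130:320,240:450]
cv2.imwrite("pics/s6c.png",cv2.resize(b,None,fx=3,fy=3,interpolation=2))
E
```

```text
tray [[379, 273], [381, 311], [322, 310], [323, 272]] [(np.int32(14), [322.0, 298.0], [1, 14]), (np.int32(477), [350.0, 300.0], [44, 12])]
ramp  [(np.int32(160), [335.0, 265.0], [20, 12]), (np.int32(29), [362.0, 269.0], [27, 2])]
t 27.0833 [452.6 105.8 424.9] [165.5   1.   82.2] F [-0.3 -0.5 -0.9] w 0.5 J [4.0, -7.0, -27.0, 107.0, 5.0, 68.0, -33.0]
```

View pics/s6c.png

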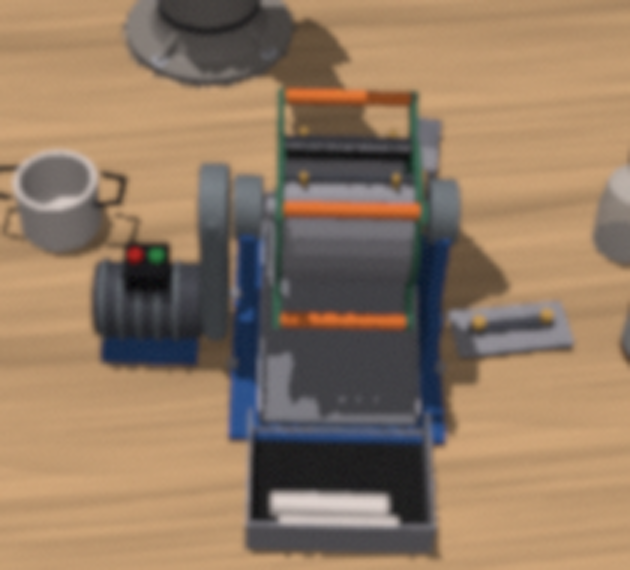

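The picture shows two rods at rest in the tray, at full-image pixels about (350, 298) and (353, 303). The hatch is at the top, between the bars at rows 162 and 200, so the drum is close to 0 rad, and the gripper is clear of everything.

```bash
python3 -c "
from rig import finish_job; print(finish_job())"
```

```text
the job is handed in; nothing more can be done
None
```

The job is handed in: two rods came out one at a time and lie in the tray, the drum is back with its hatch at the top and released, and the other two should still be inside (I saw none anywhere else); the hand-in gave no verdict.

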